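Set up the glue station: dock the tray, stand up the toppled bottles

TASK

Seat the plywood bottle tray by its handle onto the metal dock so that both pegs enter its two holes and it sits fully down and flat, then swing the dock's turn latch fully shut over the tray's rim. After that, pick up every toppled glue bottle and stand it upright inside the tray, foot flat on the tray floor. Leave the sanding block, the sandpaper roll and the tape measure where they are.

Things in the scene. Friction and masses are not known exactly. Their poses are not given: they have to be found in the camera images.
- tray: Loose plywood tray, 180 x 180 mm, about 0.4 kg. Origin: centre of its underside, z up. Floor 14 mm thick; rim 6 mm wide, up to 20 mm. Two through holes 16 mm across at x = 0, y = +66 and -66 mm. Works the same turned half round. Bottles fit two on either side of the handle, e.g. at x = +-48, y = +-45 mm.
- tray_handle (a point): Centre of the tray's wooden handle bar, 47 mm above the tray's underside, over its middle. The bar is 18 mm wide (tray x), 100 mm long (tray y), 14 mm thick, on two posts at y = +-42 mm; its top is 54 mm above the underside.
- dock: Fixed aluminium plate, 150 x 150 x 15 mm. Origin: centre of its underside, on the bench; z up; -x side towards the robot. Two steel pegs 12 mm across, tips tapered to 6 mm, at x = 0, y = +66 and -66 mm, 12 mm tall above the plate. With the tray seated its origin is 15 mm straight above the dock's, y axes parallel (either way round).
- latch (a joint): Angle of the dock's turn latch (rad) about a vertical axis, growing clockwise from above, 0 to 1.62. Near 0: open, tail with knob towards dock -y, tongue towards dock +y, clear of the tray. 1.57: shut, tongue towards dock +x over the seated tray's rim (3 mm above it), knob towards dock -x. Stays where left (friction, 1 N at the knob). A tray not fully down blocks it.
- latch_knob (a point): Top centre of the latch's upright black knob, 16 mm across and 30 mm tall (top 76 mm above the bench), 45 mm from the pivot axis. It turns with the latch.
- latch_pivot (a point): Point on the latch's vertical pivot axis, on the top face of the latch bar (8 mm thick, 38 to 46 mm above the bench), 112 mm from the dock's centre towards dock -x. The tongue reaches 40 mm from the pivot.
- bottle1: Square white glue bottle, about 0.13 kg: body 44 x 44 mm, 74 mm tall; grey collar 22 mm across from 74 to 91 mm; nozzle tapering to 8 mm at 110 mm. Centre of mass about 42 mm up. Starts lying on a flat side on the bench, nozzle roughly to the left or right. Origin: centre of its foot, on its axis; z axis from foot to nozzle (up when it stands). May be absent.
- bottle2: Square white glue bottle, about 0.13 kg: body 44 x 44 mm, 74 mm tall; grey collar 22 mm across from 74 to 91 mm; nozzle tapering to 8 mm at 110 mm. Centre of mass about 42 mm up. Starts lying on a flat side on the bench, nozzle roughly to the left or right. Origin: centre of its foot, on its axis; z axis from foot to nozzle (up when it stands). May be absent.
- bottle3: Square white glue bottle, about 0.13 kg: body 44 x 44 mm, 74 mm tall; grey collar 22 mm across from 74 to 91 mm; nozzle tapering to 8 mm at 110 mm. Centre of mass about 42 mm up. Starts lying on a flat side on the bench, nozzle roughly to the left or right. Origin: centre of its foot, on its axis; z axis from foot to nozzle (up when it stands). May be absent.
- bottle4: Square white glue bottle, about 0.13 kg: body 44 x 44 mm, 74 mm tall; grey collar 22 mm across from 74 to 91 mm; nozzle tapering to 8 mm at 110 mm. Centre of mass about 42 mm up. Starts lying on a flat side on the bench, nozzle roughly to the left or right. Origin: centre of its foot, on its axis; z axis from foot to nozzle (up when it stands). May be absent.
- sanding_block: Rubber and cork sanding block, 100 x 60 x 40 mm, origin at the centre of its underside, 0.2 kg. A bystander: leave it where it is.
- paper_roll: Brown roll of sandpaper standing on end, 56 mm across, 70 mm tall, origin at the centre of its underside, 0.25 kg. Behind it is a fixed row of blue bins, 110 mm tall, near sides at world x = 0.81 m. A bystander: leave it where it is.
- tape_measure: Black and yellow tape measure, 70 x 42 x 68 mm, origin at the centre of its underside, 0.3 kg. A bystander: leave it where it is.
There are look-alikes about, which are no part of the job. Leave any purple look-alike of the bottle3 alone. Leave any pink or purple look-alike of the bottle4 alone.

How it is judged:
By the outcome, as a careful person would: the job done as asked, in the order asked, and still so for the second after the job is handed in, with the robot touching nothing.
Of bottle1, bottle2, bottle3, bottle4 only 3 to 4 are there at a start; the rules pass over those that are not, and their reading is None.
At some moment in a run one of tray may be knocked a few centimetres aside while the robot is not near it.
Once in a run the grip may slacken for a moment while it holds something.
It also fails if it takes over 208 s, if anything falls off the work surface, if the arm or the gripper's body presses on something with over 40 N, if the wrist force passes 120 N, or if a joint passes its speed limit or range.

ROBOT

A 7-joint arm with a two-finger parallel gripper is mounted at the origin on the work surface. World frame = base frame: x ahead of the robot, y to its left, z up, the work surface at z = 0. Lengths are in mm, angles in rad, forces in N, time in s.
With the tool pointing down it reaches from about 425 to 975 mm from the base axis. Payload 16.7 kg.
Tool frame: the origin (TCP) lies between the finger pads; the fingertips stand 11 mm ahead of it and the grasp point (between the pads) lies 8 mm behind it; z points along the fingers, y is the line along which they close (so a half turn about z gives the same grasp; the last joint's range is limited). The gripper opens to 85 mm and grips with 20 to 120 N. Pads are 22 mm wide; open, the fingers measure 114 mm over their backs; the gripper's body (76 mm by 85 mm) begins 54 mm behind the grasp point. The pads swing forward as they close: fully open they stand 13 mm farther back than shut.
Start: joints at [1.155, 0.426, 0.074, 1.606, -0.034, 1.111, -0.067], TCP at [177.93, -651.09, 242.302] pointing down, gripper open.
Joint ranges: [-2.85, 2.85], [-0.5, 2.14], [-1.23, 1.37], [0.21, 2.46], [-1.02, 4.16], [0.16, 2.05], [-2.73, 2.73]. Speed limits (rad/s): [1.89, 1.89, 2.39, 2.39, 3.01, 3.01, 3.01].

INTERFACE

Orientations are given as a rotation vector (axis times angle).
In Python, from station import monitor, imaging, close_job, spot_in, trace gives the robot as it stands.
- The arm moves only by the tool move_arm, never from a script. Its argument "plan" is a list of rows, each a list of 7 numbers: the shift along the tool's x, y, z in m, then the turn, a rotation vector about the tool's x, y, z in rad, then the finger opening in m, from 0 to 0.0854. In form: [[dx, dy, dz, rx, ry, rz, claw], ...]. A call has 1 to 10 rows; each row is the pose to reach, as a shift and turn from the pose commanded when the call began, along the tool's axes at that moment; what a row does not reach only later rows make up. A row lasts 1/12 s, in which the tool goes at most 41.7 mm and 7.16 degrees, less where a joint would pass 70% of its speed; a pose out of reach is approached as far as the arm can. A call with a gripper value outside its range is refused whole. The fingers move at their own pace and stop on an object; the grip force is fixed at half the most. Time passes only in rows, so rows that repeat a pose let the fingers close. It gives the time, the measured TCP pose, the force, the opening and the grip force at its end, in the units of the state.
- monitor.state(): the state, without advancing time (a new reading comes with each control period).
- imaging.capture(name): name is "side" or "top" or "wrist"; returns the picture (400x640x3 uint8, red, green, blue); there is no depth.
- imaging.camera_params(name): a dict with "vfov" (degrees; the focal length in pixels is half the picture's height over the tangent of half this angle, whatever the lens; pixels are square), "cx", "cy" (the principal point, pixels), "k1" (the pictures are not rectified: a ray, as slopes to the right and down, at radius r is drawn at 1 + k1 r^2 times it, then the intrinsics apply), "origin" and "orientation" of the camera in the world. Camera axes: x right, y up, looking along -z (the intrinsics and any distortion apply to the point x, -y, -z); pixel columns grow to the right and rows downward; lengths in mm; the calibration is good to about 2 mm. A picture is of the moment at which its call begins: read the wrist's pose just before it. camera_params takes no time and is no camera call; for the wrist camera it gives the pose at the moment of the call.
- close_job(): hands the job in; it is judged then, once.
Trained networks look in the newest picture that a camera, given by its name, has taken for a name from the list of things; names that differ only in an ending like _2 or _b are one class to them, and where a whole thing is asked for, a point or a joint stands for the part that bears it (a point fixed in the world has none). Each returns a list of dicts, best first, with "score" (0 to 1); they miss things now and then, are a little off and sometimes report something else, mostly with a low value. They report only what shows in the picture. A call takes as long as a camera call. They do not tell look-alikes from the thing itself.
- spot_in(name, camera): "at" ([x, y, z] in mm, in world coordinates, good to about 4 mm: the middle of the surface that is visible of it).
- trace(name, camera): "pixels" (400x640 bool, what is visible of it).
The state is a dict: "clock": time; "qpos": joint angles; "qd": joint speeds; "joint_torque": joint torques, N m; "eef_pos": TCP position; "tcp_rot": TCP orientation; "wrist_force": force on the tool from outside, world axes, zero at the start; "wrist_torque": the same for the moment, N m; "gripper_width": finger opening in mm; "grip_force": force on a finger pad.
Only numpy, scipy, OpenCV 4.12 (cv2) and the standard library are available. Lean on these libraries where they do the work, as an engineer would, in place of code of your own. Each camera call takes 0.05 s, during which the arm holds its last target. There are 200 camera calls.

## Working session

There is one attempt and no reset: what is moved stays moved. The work goes in short steps, Python scripts to look and compute and a tool call to move; the robot and the scene stay as the last step left them, time stands still between calls to the robot, and variables do not carry over. Pictures are saved under pics/ and viewed, at most 14 in all, crops included, and the job is handed in when it is done.

Besides the shell and the picture viewer there is one more tool, called after "Call:" by a JSON object that holds its "fn" and its "kwargs", one argument or row to a line. move_arm: Moves the arm, as the interface text tells. Its arguments: {"type":"object","properties":{"plan":{"type":"array"}},"required":["plan"]}

```bash
ls; mkdir -p pics
python3 - <<'E'
from station import monitor, imaging, spot_in
import cv2
s=monitor.state();print(s['clock'],s['eef_pos'],s['tcp_rot'],s['gripper_width'])
for c in ['top','side']:
    im=imaging.capture(c);cv2.imwrite(f'pics/{c}0.png',im[:,:,::-1])
    p=imaging.camera_params(c);print(c,p)
    for n in ['tray','tray_handle','dock','latch_knob','latch_pivot','bottle1','sanding_block','paper_roll','tape_measure']:
        print(n,[(round(d['score'],2),[round(float(v)) for v in d['at']]) for d in spot_in(n,c)][:8])
E
```

```text
pics
0.0 [ 177.83321257 -650.73952964  241.60214546] [-3.11241925e+00 -4.17637083e-01  4.34937444e-04] 85.40215215327969
top {'vfov': 44.9100155354712, 'cx': 320.905210567448, 'cy': 196.47102970210742, 'k1': -0.09315101410933538, 'origin': array([ 458.6634967 ,   35.39692935, 1619.54082093]), 'orientation': array([ 0.03701594, -0.04674034, -1.54847669])}
tray [(0.56, [582, -217, 13])]
tray_handle [(0.28, [608, 3, 41])]
dock [(0.59, [580, 221, 12])]
latch_knob [(0.66, [477, 217, 45])]
latch_pivot []
bottle1 [(0.92, [493, 548, 48]), (0.91, [389, -371, 46]), (0.82, [535, -436, 43]), (0.78, [477, -5, 45]), (0.74, [608, 1, 40]), (0.72, [309, 357, 48]), (0.66, [378, -216, 45]), (0.61, [444, 369, 41])]
sanding_block [(0.68, [356, 106, 40])]
paper_roll [(0.69, [751, 42, 68]), (0.3, [389, -369, 45])]
tape_measure [(0.7, [753, 148, 71])]
side {'vfov': 47.01708202313686, 'cx': 308.18758618597957, 'cy': 198.56768636453066, 'k1': -0.023546691149452563, 'origin': array([ 398.82770673, 1032.21699941,  706.41025379]), 'orientation': array([ 0.09323544, -1.45369726, -2.6160446 ])}
tray [(0.74, [578, -194, 14]), (0.33, [573, 230, 15])]
tray_handle [(0.7, [579, -198, 15])]
dock [(0.55, [576, 231, 16])]
latch_knob [(0.55, [480, 204, 46])]
latch_pivot []
bottle1 [(0.93, [444, 389, 44]), (0.87, [367, -194, 32]), (0.81, [467, 8, 41]), (0.76, [608, 30, 38]), (0.75, [386, -349, 32]), (0.63, [311, 377, 43]), (0.59, [500, 555, 46]), (0.58, [534, -421, 36])]
sanding_block [(0.93, [362, 125, 43])]
paper_roll [(0.86, [744, 57, 52]), (0.48, [580, -196, 18])]
tape_measure []
```

View pics/top0.png

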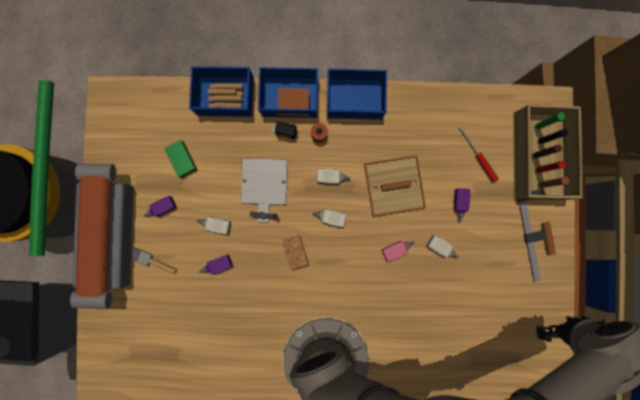

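View pics/side0.png

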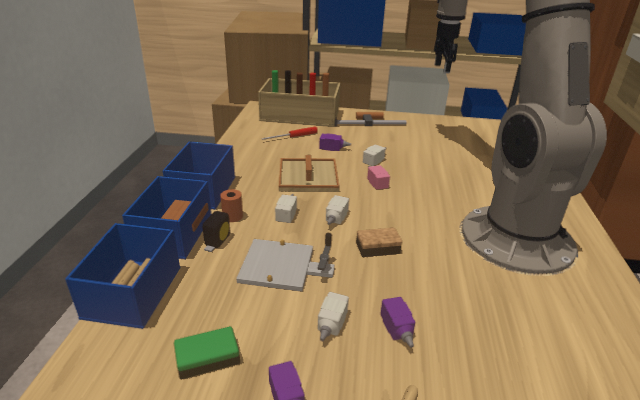

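```bash
cat > h.py <<'E'
import numpy as np, cv2
from scipy.spatial.transform import Rotation as R
from station import monitor, imaging, spot_in, trace
def cam(c):
    p=imaging.camera_params(c); f=200/np.tan(np.radians(p['vfov'])/2)
    return p,f
def rays(c,px,p=None):
    p=p or imaging.camera_params(c); f=200/np.tan(np.radians(p['vfov'])/2)
    px=np.atleast_2d(px).astype(float)
    d=(px-[p['cx'],p['cy']])/f; u=d.copy()
    for _ in range(20): u=d/(1+p['k1']*(u**2).sum(1,keepdims=True))
    v=np.c_[u[:,0],-u[:,1],-np.ones(len(u))]
    return np.array(p['origin']),R.from_rotvec(p['orientation']).apply(v)
def ground(c,px,z,p=None):
    o,v=rays(c,px,p); return o+v*((z-o[2])/v[:,2])[:,None]
def proj(c,X,p=None):
    p=p or imaging.camera_params(c); f=200/np.tan(np.radians(p['vfov'])/2)
    q=R.from_rotvec(p['orientation']).inv().apply(np.atleast_2d(X)-p['origin'])
    u=np.c_[q[:,0],-q[:,1]]/-q[:,2:]; r2=(u**2).sum(1,keepdims=True)
    return u*(1+p['k1']*r2)*f+[p['cx'],p['cy']]
def rect(c,mask,z,p=None):
    m=mask.astype(np.uint8); n,l,s,_=cv2.connectedComponentsWithStats(m)
    m=(l==1+np.argmax(s[1:,4])).astype(np.uint8)
    k=np.argwhere(m)[:,::-1]
    return cv2.minAreaRect(ground(c,k,z,p)[:,:2].astype(np.float32))
def shot(c,name=None):
    im=imaging.capture(c)
    if name: cv2.imwrite(f'pics/{name}.png',im[:,:,::-1])
    return im
def down(yaw): # tool z down, tool y (closing) at world angle yaw
    y=np.array([np.cos(yaw),np.sin(yaw),0]);z=np.array([0,0,-1.]);x=np.cross(y,z)
    return R.from_matrix(np.c_[x,y,z])
def to(pos,rot,s=None):
    s=s or monitor.state(); r0=R.from_rotvec(s['tcp_rot'])
    d=r0.inv().apply(np.array(pos)-s['eef_pos']); w=(r0.inv()*rot).as_rotvec()
    print('shift m',np.round(d/1000,4),'turn',np.round(w,4),'deg',round(np.degrees(np.linalg.norm(w)),1))
E
python3 - <<'E'
from h import *
s=monitor.state();print(R.from_rotvec(s['tcp_rot']).as_matrix().round(3), s['qpos'])
im=shot('top')
for n,z in [('tray',20),('dock',15),('tray_handle',54)]:
    t=trace(n,'top');print(n,[(round(d['score'],2),int(d['pixels'].sum()),rect('top',d['pixels'],z)) for d in t][:2])
for d in trace('bottle1','top'):
    m=d['pixels'];r=rect('top',m,33);print(round(d['score'],2),im[m].mean(0).round(),r)
p=imaging.camera_params('wrist');r0=R.from_rotvec(s['tcp_rot'])
print('wristcam in tool',r0.inv().apply(p['origin']-s['eef_pos']),(r0.inv()*R.from_rotvec(p['orientation'])).as_matrix().round(3),p)
to([582,-217,300],down(np.radians(5)))
to([582,-217,300],down(np.radians(185)))
E
```

```text
[[ 0.965  0.264  0.   ]
 [ 0.264 -0.965  0.   ]
 [ 0.    -0.    -1.   ]] [ 1.15448904  0.42609373  0.07388567  1.6060492  -0.03410328  1.11082467
 -0.06710406]
tray [(0.62, 2942, ((587.744873046875, -217.029052734375), (180.93504333496094, 183.30601501464844), 10.069869995117188))]
dock [(0.82, 2316, ((562.6701049804688, 217.904541015625), (148.07333374023438, 214.36224365234375), 89.953125)), (0.71, 604, ((357.518798828125, 108.98049926757812), (104.41423034667969, 66.86300659179688), 19.06244468688965))]
tray_handle [(0.71, 2847, ((584.5662841796875, -211.14971923828125), (174.5332489013672, 178.9999542236328), 10.90377426147461)), (0.54, 371, ((610.00341796875, -9.637516021728516), (45.660831451416016, 100.72988891601562), 1.2821258306503296))]
0.96 [153. 145. 126.] ((443.3199462890625, 375.2901916503906), (102.878662109375, 43.735897064208984), 77.45857238769531)
0.96 [80. 42. 86.] ((497.09527587890625, 556.1001586914062), (46.290626525878906, 104.34590911865234), 27.677072525024414)
0.94 [163.  91. 104.] ((373.99444580078125, -227.985107421875), (42.54264831542969, 94.2504348754
[... 483 characters left out ...]
348144531), 18.112749099731445)
0.64 [147. 138. 119.] ((382.79339599609375, -378.4949035644531), (108.80253601074219, 48.158267974853516), 60.298274993896484)
wristcam in tool [  75.47987635   -0.15358666 -131.42155303] [[-0.001  0.955  0.296]
 [ 1.     0.     0.001]
 [ 0.001  0.296 -0.955]] {'vfov': 70.97348373571867, 'cx': 316.9929268375439, 'cy': 194.72638928728514, 'k1': -0.046374822580929356, 'origin': array([ 250.70446288, -631.02340918,  373.70784624]), 'orientation': array([-0.25558759,  0.19617538, -1.2942091 ])}
shift m [ 0.5042 -0.3122 -0.0577] turn [-1.0000e-04 -0.0000e+00 -1.3913e+00] deg 79.7
shift m [ 0.5042 -0.3122 -0.0577] turn [-0.0000e+00  1.0000e-04  1.7503e+00] deg 100.3
```

Call:
{"fn": "move_arm", "kwargs": {
  "plan": [
    [0.51,-0.26,-0.058,0,0,-1.3,0.085],
    [0.51,-0.26,-0.058,0,0,-1.3,0.085],
    [0.51,-0.26,-0.058,0,0,-1.3,0.085],
    [0.51,-0.26,-0.058,0,0,-1.3,0.085],
    [0.51,-0.26,-0.058,0,0,-1.3,0.085],
    [0.51,-0.26,-0.058,0,0,-1.3,0.085],
    [0.51,-0.26,-0.058,0,0,-1.3,0.085],
    [0.51,-0.26,-0.058,0,0,-1.3,0.085],
    [0.51,-0.26,-0.058,0,0,-1.3,0.085],
    [0.51,-0.26,-0.058,0,0,-1.3,0.085]
  ]
}}

```text
clock: 2.08
eef_pos: [485.7, -370.6, 284.9]
tcp_rot: [2.274, 2.167, 0.0]
wrist_force: [0.7, -0.7, -0.2]
gripper_width: 85.1
grip_force: 0.0
```

```bash
python3 -c "
from h import *
s=monitor.state();print(s['clock'],s['eef_pos'],s['qpos'],R.from_rotvec(s['tcp_rot']).as_matrix().round(3))
to([582,-165,300],down(np.radians(10)))"
```

```text
2.0833 [ 485.72877852 -370.58399133  284.89623547] [ 0.79614141  0.3052354  -0.31203882  1.68989634  0.10092244  1.16165
  0.40933769] [[ 0.048  0.999  0.   ]
 [ 0.999 -0.048 -0.   ]
 [-0.     0.    -1.   ]]
shift m [ 0.21    0.0863 -0.0152] turn [ 0.0004  0.0005 -0.2227] deg 12.8
```

Call:
{"fn": "move_arm", "kwargs": {
  "plan": [
    [0.21,0.086,-0.015,0,0,-0.222,0.085],
    [0.21,0.086,-0.015,0,0,-0.222,0.085],
    [0.21,0.086,-0.015,0,0,-0.222,0.085],
    [0.21,0.086,-0.015,0,0,-0.222,0.085],
    [0.21,0.086,-0.015,0,0,-0.222,0.085],
    [0.21,0.086,-0.015,0,0,-0.222,0.085],
    [0.21,0.086,-0.015,0,0,-0.222,0.085],
    [0.21,0.086,-0.015,0,0,-0.222,0.085],
    [0.21,0.086,-0.015,0,0,-0.222,0.085]
  ]
}}

```text
clock: 2.83
eef_pos: [581.5, -167.8, 299.2]
tcp_rot: [2.028, 2.399, -0.001]
wrist_force: [0.5, -0.2, 0.9]
gripper_width: 85.0
grip_force: 0.0
```

```bash
python3 -c "
from h import *
p=imaging.camera_params('wrist');im=shot('wrist','w1')
s=monitor.state();print(s['eef_pos'],R.from_rotvec(s['tcp_rot']).as_matrix()[:,1].round(3),s['qpos'])
for n,z in [('tray',20),('tray_handle',54)]:
    for d in trace(n,'wrist'): print(n,d['score'],d['pixels'].sum(),rect('wrist',d['pixels'],z,p))
"
```

```text
[ 581.342885   -168.29585924  299.2218001 ] [ 0.986  0.166 -0.   ] [ 0.53620678  0.30065505 -0.44937685  1.67773953  0.1391749   1.19516005
  0.21957638]
tray 0.59 13263 ((585.5511474609375, -217.4052276611328), (178.86767578125, 183.77572631835938), 10.1327486038208)
tray_handle 0.8 12931 ((583.8911743164062, -206.85830688476562), (164.56094360351562, 166.94342041015625), 9.612131118774414)
tray_handle 0.34 2696 ((480.5633544921875, -15.637901306152344), (81.44525146484375, 52.259559631347656), 75.89966583251953)
```

View pics/w1.png

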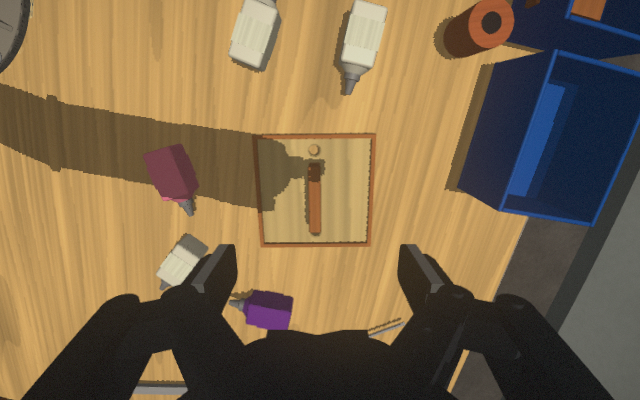

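```bash
python3 -c "
from h import *
to([585.8,-217.2,120],down(np.radians(10)));to([585.8,-217.2,39],down(np.radians(10)))
im=cv2.imread('pics/w1.png');p=imaging.camera_params('wrist')
print(ground('wrist',[[315,235],[315,163],[308,200],[322,200]],54,p).round(1), ground('wrist',[[313,150]],14,p).round(1))
hsv=cv2.cvtColor(im,cv2.COLOR_BGR2HSV)[130:250,255:375]; print(hsv[45:105:12,40:80:4].tolist())
"
```

```text
shift m [-0.0489 -0.0036  0.1792] turn [-0.0003  0.0002 -0.0085] deg 0.5
shift m [-0.0488 -0.0036  0.2602] turn [-0.0003  0.0002 -0.0085] deg 0.5
[[ 595.2 -270.2   54. ]
 [ 577.8 -164.5   54. ]
 [ 576.6 -218.3   54. ]
 [ 596.2 -215.    54. ]] [[ 572.6 -153.2   14. ]]
[[[19, 108, 106], [20, 112, 107], [20, 117, 109], [18, 124, 99], [14, 150, 92], [14, 136, 90], [14, 143, 89], [21, 113, 182], [20, 117, 181], [21, 116, 178]], [[20, 117, 192], [20, 115, 187], [20, 117, 203], [18, 113, 102], [13, 162, 162], [13, 163, 155], [13, 156, 152], [20, 119, 189], [20, 116, 180], [20, 114, 181]], [[20, 114, 195], [20, 116, 182], [20, 117, 200], [21, 119, 105], [13, 166, 161], [14, 165, 156], [13, 163, 155], [20, 116, 189], [20, 117, 178], [19, 115, 180]], [[20, 112, 193], [20, 115, 180], [20, 112, 186], [21, 110, 111], [13, 161, 162], [13, 161, 158], [13, 161, 157], [20, 115, 189], [20, 117, 178], [20, 113, 180]], [[20, 116, 195], [20, 115, 184], [20, 117, 188], [20, 103, 106], [13, 167, 162], [13, 162, 157], [14, 163, 160], [20, 115, 188], [20, 118, 181], [20, 114, 181]]]
```

Call:
{"fn": "move_arm", "kwargs": {
  "plan": [
    [-0.0245,-0.0018,0.038,0,0,-0.008,0.07],
    [-0.049,-0.0036,0.077,0,0,-0.008,0.06],
    [-0.049,-0.0036,0.117,0,0,-0.008,0.06],
    [-0.049,-0.0036,0.157,0,0,-0.008,0.06],
    [-0.049,-0.0036,0.19,0,0,-0.008,0.06],
    [-0.049,-0.0036,0.215,0,0,-0.008,0.06],
    [-0.049,-0.0036,0.235,0,0,-0.008,0.06],
    [-0.049,-0.0036,0.25,0,0,-0.008,0.06],
    [-0.049,-0.0036,0.26,0,0,-0.008,0.06],
    [-0.049,-0.0036,0.26,0,0,-0.008,0.06]
  ]
}}

```text
clock: 3.82
eef_pos: [585.1, -216.4, 37.3]
tcp_rot: [-2.017, -2.405, 0.002]
wrist_force: [-0.0, 0.6, 0.2]
gripper_width: 60.0
grip_force: 0.0
```

Call:
{"fn": "move_arm", "kwargs": {
  "plan": [
    [0,0,0,0,0,0,0.0],
    [0,0,0,0,0,0,0.0],
    [0,0,0,0,0,0,0.0],
    [0,0,0,0,0,0,0.0],
    [0,0,0,0,0,0,0.0],
    [0,0,0,0,0,0,0.0],
    [0,0,-0.02,0,0,0,0.0],
    [0,0,-0.05,0,0,0,0.0],
    [0,0,-0.08,0,0,0,0.0],
    [0,0,-0.1,0,0,0,0.0]
  ]
}}

```text
clock: 4.65
eef_pos: [587.0, -216.0, 142.4]
tcp_rot: [2.016, 2.407, 0.001]
wrist_force: [0.9, -1.3, -4.1]
gripper_width: 16.9
grip_force: 59.7
```

```bash
python3 -c "
from h import *
im=shot('top');im2=shot('side','s2')
p=imaging.camera_params('top')
for n,z in [('dock',15),('latch_knob',76),('latch_pivot',46)]:
    for d in trace(n,'top')[:2]: print(n,d['score'],d['pixels'].sum(),rect('top',d['pixels'],z))
c=cv2.resize(im[140:245,215:320],None,fx=5.5,fy=5.5,interpolation=cv2.INTER_CUBIC);cv2.imwrite('pics/dockcrop.png',c[:,:,::-1])
s=monitor.state();print(s['eef_pos'],R.from_rotvec(s['tcp_rot']).as_matrix()[:,1].round(3),s['qpos'],s['gripper_width'],s['wrist_force'])
to([540,270,300],down(np.radians(10)))
"
```

```text
dock 0.84 2309 ((563.0900268554688, 219.94064331054688), (151.19708251953125, 208.89678955078125), 89.45548248291016)
dock 0.7 352 ((613.7733154296875, -10.7525634765625), (46.798274993896484, 103.22576904296875), 1.2824681997299194)
latch_knob 0.43 107 ((479.77142333984375, 208.57199096679688), (80.51358032226562, 14.08246898651123), 84.98277282714844)
[ 585.78017613 -216.02896206  138.67774766] [ 0.985  0.175 -0.001] [ 0.55817503  0.48161653 -0.40237367  1.79326641  0.23120569  0.91399642
  0.23031788] 16.7700793016608 [ 0.11311456  0.40408736 -5.15546744]
shift m [ 0.4866  0.0398 -0.1612] turn [-0.0008 -0.0002  0.0012] deg 0.1
```

View pics/dockcrop.png

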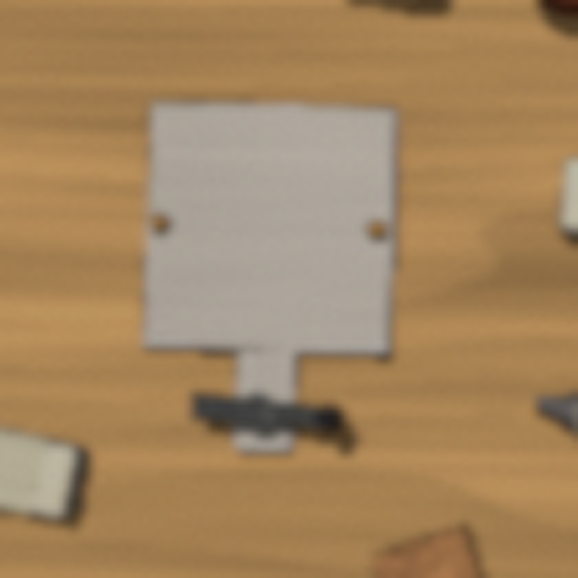

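```bash
python3 -c "
from h import *
px=np.array([[161,223],[376,230],[330,418],[264,412],[151,103],[398,106],[388,353],[145,347]])/5.5+[215,140]-0.4
P=np.r_[ground('top',px[:2],26),ground('top',px[2:3],76),ground('top',px[3:4],46),ground('top',px[4:],15)];print(P.round(1))
d=P[0]-P[1];print('pegs',P[:2].mean(0),np.linalg.norm(d),'yaw',np.degrees(np.arctan2(-d[0],d[1])),'plate',P[4:].mean(0))
e=[(P[4]-P[5]),(P[7]-P[6])];print([np.degrees(np.arctan2(-v[0],v[1])) for v in e],[np.degrees(np.arctan2(v[1],v[0])) for v in (P[4]-P[7],P[5]-P[6])])
im=shot('wrist','w2');p=imaging.camera_params('wrist')
for d in trace('tray','wrist')[:1]: print(d['score'],d['pixels'].sum(),rect('wrist',d['pixels'],monitor.state()['eef_pos'][2]-39+20,p))
print(monitor.state()['eef_pos'])
"
```

```text
[[592.5 282.4  26. ]
 [591.1 152.8  26. ]
 [477.1 173.   76. ]
 [480.1 214.8  46. ]
 [666.4 292.5  15. ]
 [667.7 142.3  15. ]
 [517.8 144.5  15. ]
 [518.1 291.5  15. ]]
pegs [591.80548385 217.61433445  26.        ] 129.57629855365388 yaw -0.6300097111048893 plate [592.5102295  217.70320432  15.        ]
[np.float64(0.4986511732586923), np.float64(-0.13416291396830451)] [np.float64(0.39646856871713526), np.float64(-0.8227894206153503)]
0.85 62236 ((583.444580078125, -205.7111358642578), (178.58279418945312, 156.7637176513672), 9.991096496582031)
[ 585.59185819 -215.79239788  137.9868889 ]
```

View pics/w2.png

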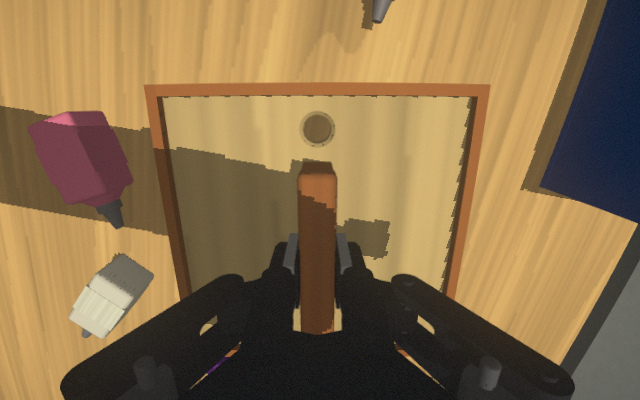

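```bash
python3 -c "
from h import *
p=imaging.camera_params('wrist');s=monitor.state();r=R.from_rotvec(s['tcp_rot']);z=s['eef_pos'][2]-39
def t(px,zz): return (r.inv().apply(ground('wrist',px,zz,p)-s['eef_pos'])).round(1)
print(s['eef_pos'],t([[317,128]],z+14),t([[148,86],[489,86]],z+20),t([[318,332],[318,163],[300,230],[336,230]],z+54))
im=cv2.imread('pics/w2.png');g=cv2.GaussianBlur(cv2.cvtColor(im,cv2.COLOR_BGR2GRAY),(5,5),1)
print(cv2.HoughCircles(g[100:158,285:350],cv2.HOUGH_GRADIENT,1,50,param1=80,param2=12,minRadius=10,maxRadius=22))
to([591.5,217,200],down(0)) 
"
```

```text
[ 585.59185819 -215.79239788  137.9868889 ] [[65.4  0.  25.1]] [[ 87.6 -86.7  19.3]
 [ 87.5  88.2  18.9]] [[-34.8   0.5 -15. ]
 [ 53.6   0.5 -14.9]
 [ 23.   -7.7 -15. ]
 [ 23.    8.6 -15. ]]
[[[32.5 28.5 14. ]]]
shift m [ 0.4251  0.0815 -0.0617] turn [-0.0019 -0.0009  0.176 ] deg 10.1
```

Call:
{"fn": "move_arm", "kwargs": {
  "plan": [
    [0.04,0.008,-0.03,0,0,0.02,0.0],
    [0.08,0.016,-0.05,0,0,0.04,0.0],
    [0.12,0.024,-0.06,0,0,0.06,0.0],
    [0.16,0.032,-0.06,0,0,0.08,0.0],
    [0.2,0.04,-0.06,0,0,0.1,0.0],
    [0.24,0.048,-0.06,0,0,0.12,0.0],
    [0.28,0.056,-0.06,0,0,0.14,0.0],
    [0.32,0.064,-0.06,0,0,0.16,0.0],
    [0.36,0.072,-0.06,0,0,0.174,0.0],
    [0.39,0.078,-0.06,0,0,0.174,0.0]
  ]
}}

```text
clock: 5.83
eef_pos: [594.0, 184.3, 198.2]
tcp_rot: [-2.219, -2.223, 0.002]
wrist_force: [1.3, 0.1, -4.2]
gripper_width: 16.8
grip_force: 59.7
```

```bash
python3 -c "
from h import *
s=monitor.state();print(s['eef_pos'],s['gripper_width'],s['wrist_force'],s['qpos'])
to([591,218,200],down(0));to([591,218,90],down(0)) 
"
```

```text
[594.03600033 184.30862801 198.22494816] 16.815576904879176 [ 1.28902908  0.1226219  -4.23543218] [-0.01779242  0.42690523 -0.50120277  1.74606372  0.23331823  1.02957596
 -0.60065887]
shift m [ 0.0337 -0.003  -0.0018] turn [-0.0016 -0.0001  0.0018] deg 0.1
shift m [ 0.0337 -0.0028  0.1082] turn [-0.0016 -0.0001  0.0018] deg 0.1
```

Call:
{"fn": "move_arm", "kwargs": {
  "plan": [
    [0.02,-0.002,0.01,0,0,0.002,0.0],
    [0.034,-0.003,0.03,0,0,0.002,0.0],
    [0.034,-0.003,0.06,0,0,0.002,0.0],
    [0.034,-0.003,0.085,0,0,0.002,0.0],
    [0.034,-0.003,0.1,0,0,0.002,0.0],
    [0.034,-0.003,0.108,0,0,0.002,0.0],
    [0.034,-0.003,0.108,0,0,0.002,0.0]
  ]
}}

```text
clock: 6.42
eef_pos: [590.6, 215.2, 88.8]
tcp_rot: [-2.22, -2.22, 0.005]
wrist_force: [-0.6, -0.1, -3.4]
gripper_width: 17.1
grip_force: 59.7
```

```bash
python3 -c "
from h import *
s=monitor.state();print(s['eef_pos'],R.from_rotvec(s['tcp_rot']).as_matrix()[:,1].round(3),s['gripper_width'])
im=shot('top');w=shot('wrist');p=imaging.camera_params('wrist')
a=cv2.resize(im[140:240,215:315],None,fx=4.6,fy=4.6,interpolation=cv2.INTER_CUBIC)
b=cv2.resize(w[70:200,240:400],None,fx=2,fy=2,interpolation=cv2.INTER_CUBIC)
c=np.zeros((460,790,3),np.uint8);c[:460,:460]=a;c[:260,465:785]=b
cv2.imwrite('pics/hover.png',c[:,:,::-1])
print('holes expected', proj('top',[[591,218+66,65],[591,218-66,65],[591,284,27],[591,152,27]]))
"
```

```text
[590.57916173 215.21383561  88.76195534] [ 1.     0.    -0.004] 17.108869315095138
holes expected [[241.53088203 179.55255217]
 [282.35589503 180.43117181]
 [243.33018859 180.56627589]
 [283.1924361  181.42618953]]
```

View pics/hover.png

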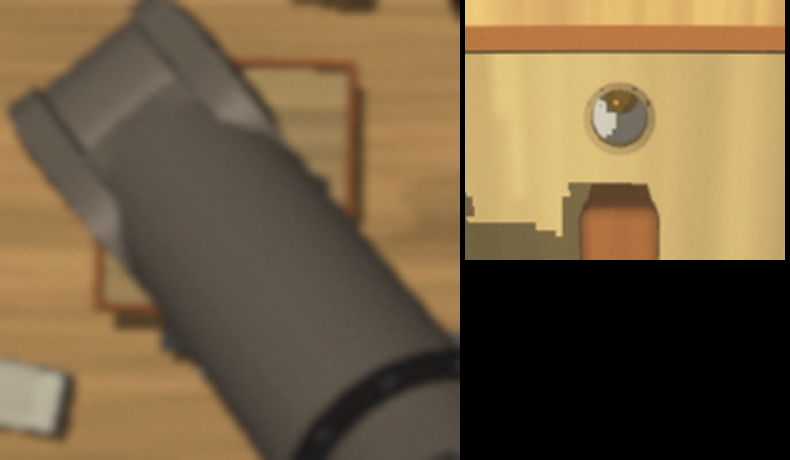

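```bash
python3 -c "
from h import *
p=imaging.camera_params('wrist');s=monitor.state();r=R.from_rotvec(s['tcp_rot']);z=s['eef_pos'][2]-39
def t(px,zz): return (r.inv().apply(ground('wrist',px,zz,p)-s['eef_pos'])).round(1)
print(s['eef_pos']);print(t([[316.9,128.4]],z+14),t([[317,118],[317,120],[317,121]],25),t([[307.5,120],[325.5,120],[317,126.5]],16))
w=imaging.capture('wrist');c=w[100:150,290:345]
m=cv2.inRange(cv2.cvtColor(c,cv2.COLOR_RGB2HSV),(10,130,40),(30,255,255))
print(np.argwhere(m).mean(0)[::-1]+[290,100],np.argwhere(m).min(0)[::-1]+[290,100],np.argwhere(m).max(0)[::-1]+[290,100],m.sum()/255)
cv2.imwrite('pics/hole.png',cv2.resize(c[:,:,::-1],None,fx=8,fy=8))
"
```

```text
[592.02053192 215.78788026  91.55174985]
[[65.2 -0.1 25. ]] [[69.4 -0.  66.6]
 [68.1 -0.  66.6]
 [67.4 -0.  66.6]] [[67.7 -6.8 75.6]
 [67.7  6.  75.6]
 [63.2 -0.1 75.6]]
[316.56737589 120.0070922 ] [309 115] [324 126] 141.0
```

View pics/hole.png

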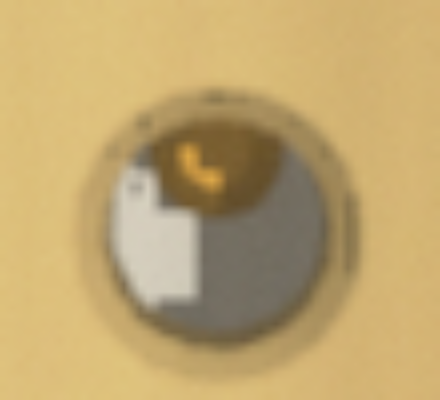

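Call:
{"fn": "move_arm", "kwargs": {
  "plan": [
    [0.0037,0,0.006,0,0,0,0.0],
    [0.0037,0,0.012,0,0,0,0.0],
    [0.0037,0,0.018,0,0,0,0.0],
    [0.0037,0,0.018,0,0,0,0.0],
    [0.0037,0,0.018,0,0,0,0.0]
  ]
}}

```text
clock: 6.98
eef_pos: [591.6, 219.2, 72.9]
tcp_rot: [-2.221, -2.221, 0.001]
wrist_force: [0.3, -0.1, -3.3]
gripper_width: 16.8
grip_force: 59.7
```

```bash
python3 -c "
from h import *
p=imaging.camera_params('wrist');s=monitor.state();r=R.from_rotvec(s['tcp_rot']);z=s['eef_pos'][2]-39
def t(px,zz): return (r.inv().apply(ground('wrist',px,zz,p)-s['eef_pos'])).round(1)
w=imaging.capture('wrist');c=w[100:150,290:345]
m=cv2.inRange(cv2.cvtColor(c,cv2.COLOR_RGB2HSV),(10,130,40),(30,255,255))
q=np.argwhere(m)[:,::-1]+[290,100]
print(s['eef_pos'],q.mean(0),q.min(0),q.max(0),len(q));print(t([[316.9,128.4]],z+14),t([q.mean(0),q.min(0),q.max(0)],21))
cv2.imwrite('pics/hole2.png',cv2.resize(c[:,:,::-1],None,fx=8,fy=8))
"
```

```text
[591.6399627  219.19566679  72.91998766] [317.13389121 124.46025105] [309 116] [325 133] 239
[[65.2 -0.1 25. ]] [[65.9  0.  51.9]
 [71.1 -5.1 51.9]
 [60.5  5.1 51.9]]
```

View pics/hole2.png

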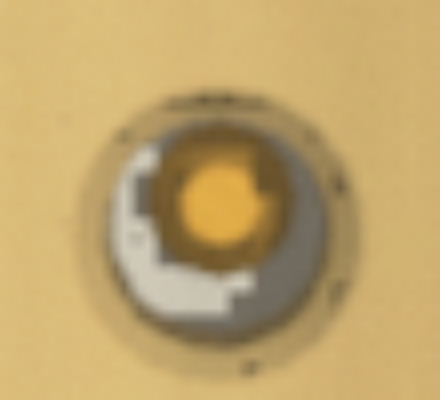

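Call:
{"fn": "move_arm", "kwargs": {
  "plan": [
    [0.0006,0,0.003,0,0,0,0.0],
    [0.0006,0,0.006,0,0,0,0.0],
    [0.0006,0,0.009,0,0,0,0.0],
    [0.0006,0,0.012,0,0,0,0.0],
    [0.0006,0,0.015,0,0,0,0.0],
    [0.0006,0,0.017,0,0,0,0.0],
    [0.0006,0,0.018,0,0,0,0.0],
    [0.0006,0,0.018,0,0,0,0.0]
  ]
}}

```text
clock: 7.7
eef_pos: [591.7, 219.9, 55.7]
tcp_rot: [2.221, 2.221, -0.001]
wrist_force: [-4.6, -2.7, 6.5]
gripper_width: 17.1
grip_force: 60.9
```

```bash
python3 -c "
from h import *
s=monitor.state();print(s['eef_pos'],s['wrist_force'],s['wrist_torque'],s['gripper_width'])
"
```

```text
[591.74747811 219.85316052  55.66966771] [-4.55180942 -2.72013894  6.52799011] [-4.40904685e-01  9.32707278e-01  1.34317286e-04] 17.122190081825785
```

Call:
{"fn": "move_arm", "kwargs": {
  "plan": [
    [-0.0005,-0.0005,0.001,0,0,0,0.0],
    [-0.0005,-0.0005,0.002,0,0,0,0.0],
    [-0.0005,-0.0005,0.003,0,0,0,0.0],
    [-0.0005,-0.0005,0.003,0,0,0,0.0]
  ]
}}

```text
clock: 8.03
eef_pos: [591.8, 219.9, 55.5]
tcp_rot: [2.22, 2.22, 0.002]
wrist_force: [-18.4, -8.3, 49.5]
gripper_width: 16.7
grip_force: 66.8
```

```bash
python3 -c "
from h import *
s=monitor.state();print(s['eef_pos'],s['wrist_force'],s['wrist_torque'],s['gripper_width'])
"
```

```text
[591.83530984 219.90310824  55.54509651] [-18.42016501  -8.31030385  49.53251034] [-1.71957058  3.87777254 -0.03741701] 16.653913630839803
```

Call:
{"fn": "move_arm", "kwargs": {
  "plan": [
    [0,0,-0.0015,0,0,0,0.0],
    [0,0,-0.003,0,0,0,0.0],
    [0,0,-0.003,0,0,0,0.04],
    [0,0,-0.003,0,0,0,0.05],
    [0,0,-0.003,0,0,0,0.05],
    [0,0,-0.003,0,0,0,0.05],
    [0,0,-0.02,0,0,0,0.05],
    [0,0,-0.05,0,0,0,0.05],
    [0,0,-0.09,0,0,0,0.05],
    [0,0,-0.11,0,0,0,0.05]
  ]
}}

```text
clock: 8.87
eef_pos: [592.3, 220.2, 166.0]
tcp_rot: [2.221, 2.221, 0.004]
wrist_force: [1.1, 0.7, 0.7]
gripper_width: 49.7
grip_force: 0.0
```

```bash
python3 -c "
from h import *
p=imaging.camera_params('wrist');s=monitor.state();print(s['eef_pos'])
w=shot('wrist','w3'); t=shot('side')
c=t[225:305,225:345];cv2.imwrite('pics/w3.png',np.vstack([cv2.resize(w,(480,300)),cv2.resize(c,(480,290),interpolation=cv2.INTER_CUBIC)])[:,:,::-1])
"
```

```text
[592.26060446 220.1698765  166.02349663]
```

View pics/w3.png

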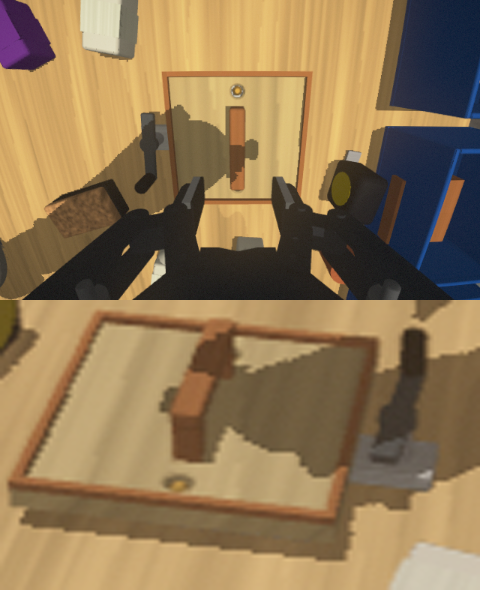

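```bash
python3 -c "
from h import *
p=imaging.camera_params('wrist');w=shot('wrist')
c=w[140:270,160:260];cv2.imwrite('pics/k.png',cv2.resize(c,None,fx=4.5,fy=4.5,interpolation=cv2.INTER_CUBIC)[:,:,::-1])
for n,z in [('latch_knob',76),('latch_pivot',46)]:
    print(n,[(d['score'],d['at']) for d in spot_in(n,'wrist')][:3])
for q in [[192,249],[195,247],[237,165]]: print(ground('wrist',[q],76,p).round(1))
"
```

```text
latch_knob [(0.8, [481.9, 214.4, 43.6]), (0.37, [609.0, 45.3, 15.2])]
latch_pivot [(0.58, [481.0, 210.5, 43.8])]
[[482.6 177.6  76. ]]
[[485.6 179.6  76. ]]
[[529.4 252.9  76. ]]
```

View pics/k.png

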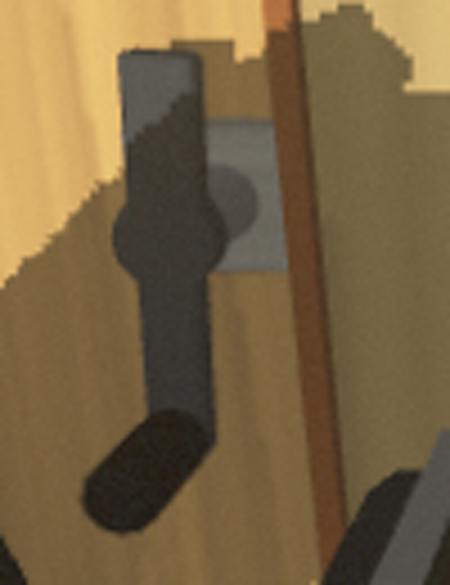

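```bash
python3 -c "
from h import *
p=imaging.camera_params('wrist')
print(ground('wrist',[[187.3,249.3]],76,p).round(1),ground('wrist',[[200.4,238.2],[197.3,192.2]],46,p).round(1))
r=down(np.radians(15))
to([478.5,175,120],r);to([478.5,175,60],r)
"
```

```text
[[477.7 177.9  76. ]] [[476.9 174.   46. ]
 [479.9 221.   46. ]]
shift m [-0.0441 -0.1126  0.0418] turn [-0.0006  0.0003 -0.262 ] deg 15.0
shift m [-0.0441 -0.1126  0.1018] turn [-0.0006  0.0003 -0.262 ] deg 15.0
```

Call:
{"fn": "move_arm", "kwargs": {
  "plan": [
    [-0.015,-0.035,0.0,0,0,-0.087,0.05],
    [-0.03,-0.07,0.01,0,0,-0.174,0.05],
    [-0.045,-0.113,0.02,0,0,-0.261,0.05],
    [-0.0445,-0.1135,0.03,0,0,-0.261,0.05],
    [-0.0445,-0.1135,0.05,0,0,-0.261,0.05],
    [-0.0445,-0.1135,0.075,0,0,-0.261,0.05],
    [-0.0445,-0.1135,0.095,0,0,-0.261,0.05],
    [-0.0445,-0.1135,0.102,0,0,-0.261,0.05],
    [-0.0445,-0.1135,0.102,0,0,-0.261,0.02],
    [-0.0445,-0.1135,0.102,0,0,-0.261,0.02]
  ]
}}

```text
clock: 9.95
eef_pos: [477.6, 175.1, 60.2]
tcp_rot: [-1.912, -2.491, 0.001]
wrist_force: [0.6, 0.1, 0.3]
gripper_width: 26.9
grip_force: 0.0
```

Call:
{"fn": "move_arm", "kwargs": {
  "plan": [
    [0,0,0,0,0,0,0.02],
    [0,0,0,0,0,0,0.02],
    [0,0,0,0,0,0,0.02]
  ]
}}

```text
clock: 10.2
eef_pos: [478.3, 175.1, 61.2]
tcp_rot: [1.913, 2.491, 0.002]
wrist_force: [0.5, 0.4, 1.0]
gripper_width: 20.2
grip_force: 0.1
```

Run:
```python
from h import *
s=monitor.state();print(s['clock'],s['eef_pos'],s['wrist_force'],s['gripper_width'],s['qpos'])
r0=R.from_rotvec(s['tcp_rot']);y=r0.as_matrix()[:,1];yaw0=np.arctan2(y[1],y[0])
piv=np.array([480,220.5]);z=s['eef_pos'][2]
# knob direction angle from pivot: -90-a (clockwise)
for k in range(1,17):
    a=np.radians(3+6*k); u=np.array([-np.sin(a),-np.cos(a)])
    pos=np.r_[piv+45*u,z]; rot=down(yaw0-np.radians(6*k)*0.9)
    d=r0.inv().apply(pos-s['eef_pos']);w=(r0.inv()*rot).as_rotvec()
    print(k,np.round(d/1000,4),w.round(3))
```

```text
10.2 [478.30270929 175.07095495  61.16639134] [0.46641254 0.35024998 0.98905247] 20.221233415024184 [-0.03692276  0.45772971 -0.53032907  2.09227452  0.364323    0.67915355
 -0.54854467]
1 [ 0.0023 -0.0049 -0.    ] [ 0.001 -0.     0.094]
2 [ 0.0045 -0.0091 -0.    ] [ 0.001 -0.     0.188]
3 [ 0.007  -0.0131 -0.    ] [ 0.001 -0.     0.283]
4 [ 0.01   -0.0167 -0.    ] [ 0.001 -0.     0.377]
5 [ 0.0133 -0.0201 -0.    ] [ 0.001 -0.     0.471]
6 [ 0.017 -0.023 -0.   ] [ 0.001 -0.     0.565]
7 [ 0.0209 -0.0256 -0.    ] [ 0.001 -0.     0.66 ]
8 [ 0.0251 -0.0277 -0.    ] [ 0.001 -0.     0.754]
9 [ 0.0295 -0.0294 -0.    ] [ 0.001 -0.001  0.848]
10 [ 0.0341 -0.0307 -0.    ] [ 0.001 -0.001  0.942]
11 [ 0.0387 -0.0314 -0.    ] [ 1.000e-03 -1.000e-03  1.037e+00]
12 [ 0.0434 -0.0316 -0.    ] [ 1.000e-03 -1.000e-03  1.131e+00]
13 [ 0.0481 -0.0314 -0.    ] [ 1.000e-03 -1.000e-03  1.225e+00]
14 [ 0.0528 -0.0307 -0.    ] [ 1.000e-03 -1.000e-03  1.319e+00]
15 [ 0.0573 -0.0295 -0.    ] [ 1.000e-03 -1.000e-03  1.414e+00]
16 [ 0.0617 -0.0278 -0.    ] [ 1.000e-03 -1.000e-03  1.508e+00]
```

Call:
{"fn": "move_arm", "kwargs": {
  "plan": [
    [0.0023,-0.0049,0,0,0,0.094,0.02],
    [0.0045,-0.0091,0,0,0,0.188,0.02],
    [0.007,-0.0131,0,0,0,0.283,0.02],
    [0.01,-0.0167,0,0,0,0.377,0.02],
    [0.0133,-0.0201,0,0,0,0.471,0.02],
    [0.017,-0.023,0,0,0,0.565,0.02],
    [0.0209,-0.0256,0,0,0,0.66,0.02],
    [0.0251,-0.0277,0,0,0,0.754,0.02],
    [0.0295,-0.0294,0,0,0,0.848,0.02],
    [0.0295,-0.0294,0,0,0,0.848,0.02]
  ]
}}

```text
clock: 11.03
eef_pos: [441.8, 196.6, 61.0]
tcp_rot: [2.772, 1.478, 0.002]
wrist_force: [-0.6, 0.2, -0.3]
gripper_width: 19.7
grip_force: 0.0
```

Run:
```python
from h import *
s=monitor.state();print(s['clock'],s['eef_pos'],s['wrist_force'],s['gripper_width'],s['qpos'])
r0=R.from_rotvec(s['tcp_rot']);y=r0.as_matrix()[:,1];yaw0=np.arctan2(y[1],y[0])
piv=np.array([480,220.5]);z=s['eef_pos'][2]
for k in range(1,9):
    a=np.radians(57+6*k); u=np.array([-np.sin(a),-np.cos(a)])
    pos=np.r_[piv+45*u,z]; rot=down(yaw0-np.radians(6*k)*0.9)
    d=r0.inv().apply(pos-s['eef_pos']);w=(r0.inv()*rot).as_rotvec()
    print(57+6*k,np.round(d/1000,4),w.round(3))
```

```text
11.0333 [441.8037317  196.62962222  61.01668943] [-0.57028881  0.16306221 -0.33070242] 19.749480149854037 [-0.26190581  0.39613781 -0.34129545  2.15695037  0.22439028  0.61998941
 -1.35306126]
63 [ 0.0018 -0.0035 -0.    ] [ 0.001 -0.001  0.094]
69 [ 0.0043 -0.0075  0.    ] [ 0.    -0.001  0.188]
75 [ 0.0072 -0.0112  0.    ] [ 0.    -0.001  0.283]
81 [ 0.0105 -0.0146  0.    ] [ 0.    -0.001  0.377]
87 [ 0.0141 -0.0176  0.    ] [ 0.    -0.001  0.471]
93 [ 0.018  -0.0202  0.    ] [ 0.    -0.001  0.565]
99 [ 0.0222 -0.0224  0.    ] [ 0.    -0.001  0.66 ]
105 [ 0.0266 -0.0242  0.    ] [ 0.    -0.001  0.754]
```

Call:
{"fn": "move_arm", "kwargs": {
  "plan": [
    [0.0018,-0.0035,0,0,0,0.094,0.02],
    [0.0043,-0.0075,0,0,0,0.188,0.02],
    [0.0072,-0.0112,0,0,0,0.283,0.02],
    [0.0105,-0.0146,0,0,0,0.377,0.02],
    [0.0141,-0.0176,0,0,0,0.471,0.02],
    [0.018,-0.0202,0,0,0,0.565,0.02],
    [0.019,-0.0208,0,0,0,0.585,0.02],
    [0.019,-0.0208,0,0,0,0.585,0.02]
  ]
}}

```text
clock: 11.7
eef_pos: [435.3, 223.5, 60.7]
tcp_rot: [-3.078, -0.628, -0.001]
wrist_force: [0.8, -0.5, 0.0]
gripper_width: 19.8
grip_force: 0.0
```

Run:
```python
from h import *
s=monitor.state();print(s['clock'],s['eef_pos'],s['wrist_force'],s['gripper_width'],s['qpos'])
```

```text
11.7 [435.32089049 223.54937017  60.65649057] [ 0.75272576 -0.46498978  0.04251014] 19.76930722359844 [-0.43083725  0.39205131 -0.20688408  2.15109829  0.13764067  0.60973075
 -1.90365634]
```

Call:
{"fn": "move_arm", "kwargs": {
  "plan": [
    [0.0005,-0.0012,0,0,0,0,0.02],
    [0.001,-0.0023,0,0,0,0,0.02],
    [0.001,-0.0023,0,0,0,0,0.02]
  ]
}}

```text
clock: 11.95
eef_pos: [435.3, 224.8, 60.4]
tcp_rot: [3.078, 0.625, -0.001]
wrist_force: [-0.6, -3.5, 2.1]
gripper_width: 19.8
grip_force: 2.0
```

Call:
{"fn": "move_arm", "kwargs": {
  "plan": [
    [0,0,0,0,0,0,0.04],
    [0,0,0,0,0,0,0.04],
    [0,0,0,0,0,0,0.04],
    [0,0,-0.03,0,0,0,0.04],
    [0,0,-0.07,0,0,0,0.04],
    [0,0,-0.11,0,0,0,0.04],
    [0,0,-0.15,0,0,0,0.06],
    [0,0,-0.19,0,0,0,0.085],
    [0,0,-0.2,0,0,0,0.085]
  ]
}}

```text
clock: 12.7
eef_pos: [436.7, 226.9, 266.4]
tcp_rot: [-3.077, -0.623, -0.011]
wrist_force: [0.5, 0.3, 0.6]
gripper_width: 74.8
grip_force: 0.0
```

Run:
```python
from h import *
s=monitor.state();print(s['clock'],s['eef_pos'])
p=imaging.camera_params('wrist');w=shot('wrist');t=shot('side')
c=t[210:320,225:355]
cv2.imwrite('pics/l.png',np.vstack([cv2.resize(w,(440,275)),cv2.resize(c,(380,322),interpolation=cv2.INTER_CUBIC).copy() if 0 else cv2.copyMakeBorder(cv2.resize(c,(380,322),interpolation=cv2.INTER_CUBIC),0,0,0,60,0)])[:,:,::-1])
im=shot('top')
for d in trace('bottle1','top'):
    m=d['pixels'];r=rect('top',m,33)
    if im[m].mean(0)[1]>110: print(round(d['score'],2),im[m].mean(0).round(),np.argwhere(m).mean(0)[::-1],np.round(r[0]),np.round(r[1]),r[2])
```

```text
12.7 [436.73605038 226.91528842 266.41800669]
0.75 [156. 146. 127.] [440.3480663  246.47790055] [ 385. -378.] [106.  47.] 64.67127990722656
0.59 [161. 153. 133.] [330.27714286 217.06571429] [478.  -1.] [99. 45.] 77.21528625488281
0.55 [155. 146. 126.] [329.73543689 176.24514563] [612.  -9.] [ 53. 105.] 1.2802845239639282
```

View pics/l.png

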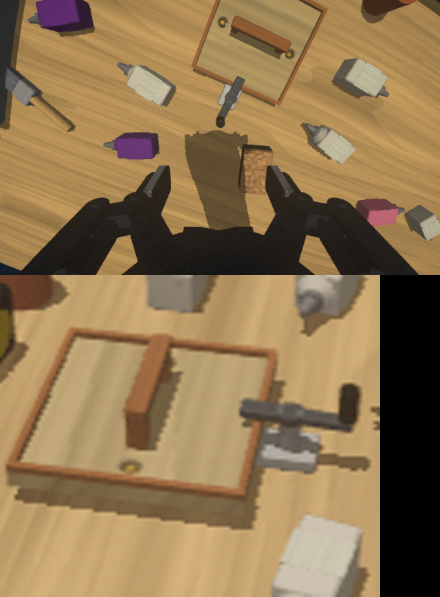

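```bash
cat > kin.py <<'E'
from h import *
import itertools
from scipy.optimize import least_squares
D=[([1.15448904,.42609373,.07388567,1.6060492,-.03410328,1.11082467,-.06710406],[177.83,-650.74,241.6],down(np.arctan2(-.965,.264))),
([.79614141,.3052354,-.31203882,1.68989634,.10092244,1.16165,.40933769],[485.73,-370.58,284.9],down(np.arctan2(-.048,.999))),
([.53620678,.30065505,-.44937685,1.67773953,.1391749,1.19516,.21957638],[581.34,-168.3,299.2],down(np.arctan2(.166,.986))),
([.55817503,.48161653,-.40237367,1.79326641,.23120569,.91399642,.23031788],[585.8,-216.0,138.7],down(np.arctan2(.175,.985))),
([-.01779242,.42690523,-.50120277,1.74606372,.23331823,1.02957596,-.60065887],[594,184.3,198.2],down(0)),
([-.03692276,.45772971,-.53032907,2.09227452,.364323,.67915355,-.54854467],[478.3,175.1,61.2],R.from_rotvec([1.913,2.491,.002])),
([-.26190581,.39613781,-.34129545,2.15695037,.22439028,.61998941,-1.35306126],[441.8,196.6,61],R.from_rotvec([2.772,1.478,.002])),
([-.43083725,.39205131,-.20688408,2.15109829,.13764067,.60973075,-1.90365634],[435.3,223.5,60.7],R.from_rotvec([-3.078,-.628,-.001]))]
def fk(q,P,S):
    h,l1,l2,l3,b,t,e1,e2=P
    r=R.from_euler('z',b);p=np.array([0,0,h*1000.])
    for i,(ax,L,off) in enumerate([('z',0,0),('y',0,0),('z',l1,e1),('y',0,0),('z',l2,e2),('y',0,0),('z',l3,0)]):
        r=r*R.from_euler(ax,S[i]*q[i]); p=p+r.apply([off*1000,0,L*1000])
    return p,r*R.from_euler('z',t)
def res(P,S):
    o=[]
    for q,p,r in D:
        a,b=fk(q,P,S);o+=list((a-p)/1000)+list((b.inv()*r).as_rotvec()*.3)
    return o
if __name__=='__main__':
    out=[]
    for s in itertools.product([1,-1],repeat=4):
        for b in (0,3.1):
          S=[s[0],1,s[1],1,s[2],1,s[3]]
          for t in (0,2,-2):
            f=least_squares(res,[.4,.5,.5,.3,b,t,0,0],args=(S,));out.append((f.cost,S,f.x.round(4).tolist()))
    out.sort(key=lambda a:a[0])
    for o in out[:3]: print(o)
E
python3 kin.py
```

```text
(np.float64(0.00019933343329772696), [-1, 1, -1, 1, -1, 1, -1], [3.6238, 0.5871, 0.5052, 3.6915, -0.0988, 1.4721, -0.0169, 0.0137])
(np.float64(0.00019933343329783533), [-1, 1, -1, 1, -1, 1, -1], [3.6238, 0.5871, 0.5052, 3.6915, -0.0988, -4.8111, -0.0169, 0.0137])
(np.float64(0.0001993334332979267), [-1, 1, -1, 1, -1, 1, -1], [3.6238, 0.5871, 0.5052, 3.6915, -0.0988, 1.4721, -0.0169, 0.0137])
```

```bash
cat > ik.py <<'E'
from kin import *
S=[-1,1,-1,1,-1,1,-1]
lo=np.array([-2.85,-.5,-1.23,.21,-1.02,.16,-2.73])+.03;hi=np.array([2.85,2.14,1.37,2.46,4.16,2.05,2.73])-.03
def ik(pos,rot,P,q0,n=12):
    rng=np.random.default_rng(0);best=None
    for k in range(n):
        x0=np.clip(np.array(q0)+(rng.normal(0,.5,7) if k else 0),lo,hi)
        def f(q):
            a,b=fk(q,P,S);return np.r_[(a-pos)/50,(b.inv()*rot).as_rotvec()*6,.01*(q-q0)]
        o=least_squares(f,x0,bounds=(lo,hi))
        if best is None or o.cost<best.cost: best=o
    a,b=fk(best.x,P,S)
    return best.x.round(2),np.linalg.norm(a-pos).round(1),np.degrees(np.linalg.norm((b.inv()*rot).as_rotvec())).round(1)
def tilt(n,th,place=False,m=None,sgn=1):
    # n nozzle heading (unit xy). approach vector for pick; for place heading m
    n=np.r_[n,0]/np.linalg.norm(n);up=np.array([0,0,1.])
    z=np.cos(th)*n-np.sin(th)*up if place else -np.cos(th)*up-np.sin(th)*n
    y=np.cross(up,n)*sgn   # horizontal closing axis
    return R.from_matrix(np.c_[np.cross(y,z),y,z])
E
python3 - <<'E'
from ik import *
q0=[-.0178,.427,-.5,1.746,.233,1.03,-.6]
for l3 in (.26,.34):
    P=[l3-.0677,.5871,.5052,l3,-.0988,1.4721,-.0169,.0137]
    print(l3)
    for nm,n,pk,pl in [('B',[.22,.97],[478,-10],[647,265]),('C',[.22,.97],[443,370],[647,175]),('A',[0,-1],[612,0],[538,175]),('D',[-.46,-.88],[385,-370],[538,265])]:
      for th in (45,):
       for sg in (1,-1):
        t=np.radians(th)
        print(nm,th,sg,'pick',*ik(np.r_[pk,25],tilt(n,t,sgn=sg),P,q0),'place',*ik(np.r_[pl,75],tilt([0,np.sign(n[1])],t,True,sgn=sg),P,q0),'fwd',*ik(np.r_[pl,75],tilt([1,0],t,True,sgn=sg),P,q0))
E
```

```text
0.26
B 45 1 pick [ 0.06  0.75 -0.66  2.06  1.02  1.38  1.63] 0.0 0.0 place [-0.04  0.68 -0.24  1.82 -0.95  0.81 -2.62] 0.0 0.0 fwd [-0.1   0.66 -0.72  2.1   1.97  0.78 -0.74] 0.0 0.0
B 45 -1 pick [-0.32  0.65 -0.14  2.06  0.82  1.12 -1.31] 0.0 0.0 place [ 0.44  0.95 -1.03  1.81 -0.01  0.55 -0.25] 0.0 0.0 fwd [-1.3   0.73  0.95  1.98 -0.99  0.19 -1.34] 19.2 8.3
C 45 1 pick [-0.43  1.   -0.85  1.63  0.78  1.72  1.33] 0.0 0.0 place [ 0.07  0.67 -0.19  1.83 -0.9   0.9  -2.55] 0.0 0.0 fwd [ 0.16  0.66 -0.83  2.19  2.09  0.76 -0.72] 0.0 0.0
C 45 -1 pick [-0.79  0.83 -0.24  1.63  0.47  1.48 -1.49] 0.0 0.0 place [ 0.59  0.95 -1.03  1.82 -0.03  0.64 -0.14] 0.0 0.0 fwd [-1.11  0.62  0.85  2.03 -0.99  0.19 -1.16] 26.7 11.2
A 45 1 pick [ 0.84  1.   -0.97  1.84 -0.    0.77  0.09] 0.0 0.0 place [-0.52  0.67 -0.25  1.83  0.77  1.33 -1.21] 0.0 0.0 fwd [ 0.16  0.6  -0.93  2.39  2.1   0.88 -0.88] 0.0 0.0
A 45 -1 pick [ 0.27  0.73 -0.09  1.85 -0.83  1.02 -2.33] 0.0 0.0 place [-0.19  0.79 -0.74  1.83  0.98  1.57  1.73] 0.0 0.0 fwd [-1.42  0.58  1.09  2.22 -0.99  0.19 -1.23] 34.8 12.8
D 45 1 pick [ 1.52 
[... 1079 characters left out ...]
  1.03 -0.93  1.8   0.01  0.82  0.17] 0.0 0.0 place [-0.61  0.74 -0.23  1.75  0.73  1.36 -1.25] 0.0 0.0 fwd [ 0.25  0.79 -1.2   2.43  1.98  1.16 -0.78] 15.3 3.1
A 45 -1 pick [ 0.33  0.78 -0.06  1.81 -0.79  1.06 -2.27] 0.0 0.0 place [-0.28  0.86 -0.74  1.76  0.96  1.6   1.68] 0.0 0.0 fwd [-1.57  0.63  1.16  2.28 -0.99  0.19 -1.31] 36.3 13.8
D 45 1 pick [ 1.54  0.92 -0.73  1.83 -0.12  0.99  0.52] 0.0 0.0 place [-0.71  0.8  -0.24  1.61  0.67  1.45 -1.26] 0.0 0.0 fwd [-0.18  0.63 -0.84  2.39  1.99  1.01 -1.03] 0.0 0.0
D 45 -1 pick [ 0.9   0.78  0.2   1.84 -0.75  1.25 -2.02] 0.0 0.0 place [-0.4   0.93 -0.75  1.62  0.93  1.68  1.66] 0.0 0.0 fwd [-1.73  0.77  1.17  2.22 -0.99  0.19 -1.53] 25.4 10.2
```

```bash
cat > fit.py <<'E'
from h import *
from scipy.optimize import minimize
def parts():
    b=np.array([[x,y,z] for x in(-22,22) for y in(-22,22) for z in(0,74)],float)
    a=np.linspace(0,2*np.pi,16,endpoint=False);c=lambda r,z:np.c_[r*np.cos(a),r*np.sin(a),0*a+z]
    return [b,np.r_[c(11,74),c(11,91)],np.r_[c(11*.9,91),c(4,110)]]
PT=parts()
def lying(x,y,yaw): # origin foot centre, axis heading yaw
    z=np.array([np.cos(yaw),np.sin(yaw),0]);u=np.array([0,0,1.]);return np.array([x,y,22.]),np.c_[np.cross(u,z),u,z]
def sil(c,p,o,M,sc=4):
    im=np.zeros((400*sc,640*sc),np.uint8)
    for a in PT:
        q=proj(c,o+a@M.T,p);cv2.fillConvexPoly(im,cv2.convexHull(((q+.5)*sc).astype(np.float32)).astype(np.int32),1)
    return im
def fit(c,p,mask,guess,sc=4):
    mm=cv2.resize(mask.astype(np.uint8),None,fx=sc,fy=sc,interpolation=cv2.INTER_NEAREST)
    def f(v):
        s=sil(c,p,*lying(v[0],v[1],v[2]/50),sc);return 1-(s&mm).sum()/(s|mm).sum()
    g=np.array([guess[0],guess[1],guess[2]*50])
    r=minimize(f,g,method='Nelder-Mead',options=dict(initial_simplex=g+np.r_[np.zeros((1,3)),np.diag([8,8,6])],xatol=.1,fatol=1e-4,maxiter=150))
    return r.x[0],r.x[1],r.x[2]/50,1-r.fun
def find(c,guesses,im=None):
    p=imaging.camera_params(c)
    im=imaging.capture(c) if im is None else im
    T=[d['pixels'] for d in trace('bottle1',c) if im[d['pixels']].mean(0)[1]>110]
    out={}
    for k,g in guesses.items():
        o,M=lying(*g);cen=proj(c,[o+M@[0,0,45]],p)[0]
        ds=[np.linalg.norm(np.argwhere(m).mean(0)[::-1]-cen) for m in T]
        if ds and min(ds)<60:
            out[k]=fit(c,p,T[int(np.argmin(ds))],g)
    return out
E
cat > go.py <<'E'
from fit import *
r=np.radians
G={'A':(612,40,r(-91)),'B':(467,-50,r(77)),'C':(432,325,r(77)),'D':(408,-330,r(-118))}
if __name__=='__main__':
    for c in ('top','wrist','side'):
        for k,v in find(c,G).items(): print(c,k,np.round([v[0],v[1],np.degrees(v[2]),v[3]*100],1))
E
python3 go.py
```

```text
top A [614.4  44.1 -93.5  90.4]
top B [466.8 -51.2  77.8  92.3]
top D [ 406.6 -337.7 -119.7   88.8]
wrist A [612.7  41.9 -93.   92.3]
wrist B [464.8 -50.1  76.9  95. ]
wrist C [433.8 328.5  79.   93.1]
wrist D [ 402.9 -337.9 -116.9   93.9]
side A [612.2  41.7 -89.4  88.2]
side B [468.  -52.1  80.   92.5]
side C [436.1 329.7  79.8  91.9]
side D [ 376.9 -332.   -90.9   74.3]
```

```bash
cat > pk.py <<'E'
from fit import *
def tilt(n,th,place=False):
    n=np.r_[n,0]/np.linalg.norm(n);up=np.array([0,0,1.])
    z=np.cos(th)*n-np.sin(th)*up if place else -np.cos(th)*up-np.sin(th)*n
    y=np.cross(up,n); y=y if y[0]>0 else -y
    return R.from_matrix(np.c_[np.cross(y,z),y,z])
def pick(foot,yawdeg,back=0,th=45,ax=46,h=26):
    a=np.radians(yawdeg);n=np.array([np.cos(a),np.sin(a)]);r=tilt(n,np.radians(th));z=r.as_matrix()[:,2]
    return np.r_[np.array(foot)+ax*n,h]+(8-back)*z, r
def place(foot,head,th=45,ax=46,h=26,lift=0,floor=29,back=0):
    m=np.array([np.cos(np.radians(head)),np.sin(np.radians(head))]);r=tilt(m,np.radians(th),True);z=r.as_matrix()[:,2]
    # grasp point: ax above foot, offset h-22 toward gripper side (-m)
    g=np.r_[np.array(foot)-(h-22)*m,floor+ax+lift]
    return g+(8-back)*z, r
E
python3 - <<'E'
from pk import *
s=monitor.state();print(s['eef_pos'],s['qpos'])
p,r=pick([465.5,-50.7],77.5,130);print(p);to(p+[0,0,80],r)
E
```

```text
[434.84500314 225.56674003 259.49413851] [-0.38894002  0.11830917 -0.23842659  1.97679447  0.03178891  1.0514748
 -1.81349493]
[494.12782433  78.43177063 112.2670273 ]
shift m [-0.0024  0.1586  0.0672] turn [-0.3745 -0.7224 -0.9024] deg 69.6
```

Call:
{"fn": "move_arm", "kwargs": {
  "plan": [
    [-0.002,0.159,0.067,-0.3745,-0.7224,-0.9024,0.07],
    [-0.002,0.159,0.067,-0.3745,-0.7224,-0.9024,0.07],
    [-0.002,0.159,0.067,-0.3745,-0.7224,-0.9024,0.07],
    [-0.002,0.159,0.067,-0.3745,-0.7224,-0.9024,0.07],
    [-0.002,0.159,0.067,-0.3745,-0.7224,-0.9024,0.07],
    [-0.002,0.159,0.067,-0.3745,-0.7224,-0.9024,0.07],
    [-0.002,0.159,0.067,-0.3745,-0.7224,-0.9024,0.07],
    [-0.002,0.159,0.067,-0.3745,-0.7224,-0.9024,0.07],
    [-0.002,0.159,0.067,-0.3745,-0.7224,-0.9024,0.07],
    [-0.002,0.159,0.067,-0.3745,-0.7224,-0.9024,0.07]
  ]
}}

```text
clock: 14.03
eef_pos: [495.0, 79.2, 192.4]
tcp_rot: [1.964, 1.588, -0.82]
wrist_force: [-0.4, 0.6, 0.2]
gripper_width: 70.2
grip_force: 0.0
```

Call:
{"fn": "move_arm", "kwargs": {
  "plan": [
    [0,0,0,0,0,0,0.07],
    [0,0,0,0,0,0,0.07]
  ]
}}

```text
clock: 14.2
eef_pos: [494.7, 78.9, 192.4]
tcp_rot: [1.974, 1.583, -0.816]
wrist_force: [0.8, -0.5, -0.1]
gripper_width: 70.3
grip_force: 0.0
```

Run:
```python
from pk import *
from go import G
s=monitor.state();print(s['clock'],s['eef_pos'],s['qpos'])
for k,v in find('wrist',G).items(): print(k,np.round([v[0],v[1],np.degrees(v[2]),v[3]*100],1))
to(*pick([465.5,-50.7],77.5,130));to(*pick([465.5,-50.7],77.5,60));to(*pick([465.5,-50.7],77.5))
```

```text
14.2 [494.66065126  78.88863123 192.37247397] [-0.45223516  0.51250748 -0.21074823  1.82883182  0.56411002  1.50353556
 -1.13512523]
A [611.6  41.  -91.3  94.2]
B [465.4 -52.5  77.9  90.3]
D [ 403.2 -334.7 -115.2   88.3]
shift m [ 0.0575 -0.0014  0.0573] turn [-0.0006 -0.0026 -0.0043] deg 0.3
shift m [ 0.0573 -0.0013  0.1273] turn [-0.0006 -0.0026 -0.0043] deg 0.3
shift m [ 0.0571 -0.0013  0.1873] turn [-0.0006 -0.0026 -0.0043] deg 0.3
```

Call:
{"fn": "move_arm", "kwargs": {
  "plan": [
    [0.03,-0.001,0.03,0,0,0,0.066],
    [0.057,-0.0015,0.06,0,0,0,0.066],
    [0.057,-0.0015,0.095,0,0,0,0.066],
    [0.057,-0.0015,0.125,0,0,0,0.066],
    [0.057,-0.0015,0.15,0,0,0,0.066],
    [0.057,-0.0015,0.17,0,0,0,0.066],
    [0.057,-0.0015,0.18,0,0,0,0.066],
    [0.057,-0.0015,0.188,0,0,0,0.066],
    [0.057,-0.0015,0.188,0,0,0,0.066]
  ]
}}

```text
clock: 15.05
eef_pos: [473.6, -12.6, 20.0]
tcp_rot: [1.975, 1.58, -0.816]
wrist_force: [-0.7, 0.3, -0.3]
gripper_width: 65.7
grip_force: 0.0
```

Call:
{"fn": "move_arm", "kwargs": {
  "plan": [
    [0,0,0,0,0,0,0.03],
    [0,0,0,0,0,0,0.03],
    [0,0,0,0,0,0,0.03],
    [0,0,0,0,0,0,0.03],
    [0,0,0,0,0,0,0.03],
    [0,0,0,0,0,0,0.03]
  ]
}}

```text
clock: 15.55
eef_pos: [474.5, -10.5, 20.8]
tcp_rot: [1.973, 1.583, -0.812]
wrist_force: [-0.1, 3.7, 7.0]
gripper_width: 43.1
grip_force: 61.5
```

Run:
```python
from pk import *
s=monitor.state();print(s['clock'],s['eef_pos'],s['wrist_force'],s['gripper_width'],s['grip_force'],s['qpos'])
r=R.from_rotvec(s['tcp_rot']);print('up in tool',r.inv().apply([0,0,1]).round(3),'z',r.as_matrix()[:,2].round(3))
```

```text
15.55 [474.51497186 -10.48728725  20.79836617] [-0.09624266  3.721135    7.01999975] 43.07827872809567 61.47138833999634 [-0.38456669  0.71297496 -0.15086832  2.00367834  0.71442497  1.15895061
 -1.29031965]
up in tool [-0.706  0.003 -0.709] z [-0.15  -0.689 -0.709]
```

Call:
{"fn": "move_arm", "kwargs": {
  "plan": [
    [-0.01,0,-0.01,0,0,0,0.03],
    [-0.025,0,-0.025,0,0,0,0.03],
    [-0.045,0,-0.045,0,0,0,0.03],
    [-0.07,0,-0.07,0,0,0,0.03],
    [-0.095,0,-0.095,0,0,0,0.03],
    [-0.12,0,-0.12,0,0,0,0.03],
    [-0.135,0,-0.135,0,0,0,0.03],
    [-0.14,0,-0.14,0,0,0,0.03]
  ]
}}

```text
clock: 16.22
eef_pos: [474.5, -10.7, 221.6]
tcp_rot: [1.975, 1.582, -0.808]
wrist_force: [-0.4, 0.7, -2.3]
gripper_width: 43.8
grip_force: 61.1
```

Run:
```python
from pk import *
s=monitor.state();print(s['clock'],s['eef_pos'],s['wrist_force'],s['gripper_width'],s['grip_force'])
to(*place([645.7,264.6],90,lift=100));to(*place([645.7,264.6],90,lift=2))
```

```text
16.2167 [474.46116707 -10.74485173 221.58181787] [-0.41983153  0.65274933 -2.2840021 ] 43.7566464592446 61.094040870666504
shift m [ 0.2556  0.107  -0.1789] turn [ 0.0067  1.5603 -0.2418] deg 90.5
shift m [ 0.3246  0.1065 -0.1093] turn [ 0.0067  1.5603 -0.2418] deg 90.5
```

Call:
{"fn": "move_arm", "kwargs": {
  "plan": [
    [0.025,0.01,-0.02,0.0,0.12,-0.02,0.03],
    [0.05,0.02,-0.04,0.0,0.24,-0.04,0.03],
    [0.075,0.03,-0.06,0.0,0.36,-0.06,0.03],
    [0.1,0.042,-0.08,0.003,0.48,-0.08,0.03],
    [0.125,0.053,-0.1,0.003,0.6,-0.1,0.03],
    [0.15,0.064,-0.12,0.003,0.72,-0.12,0.03],
    [0.18,0.075,-0.14,0.004,0.84,-0.14,0.03],
    [0.21,0.087,-0.16,0.005,0.96,-0.16,0.03],
    [0.24,0.1,-0.175,0.006,1.08,-0.18,0.03],
    [0.2556,0.107,-0.179,0.006,1.2,-0.2,0.03]
  ]
}}

```text
clock: 17.05
eef_pos: [645.9, 269.9, 165.0]
tcp_rot: [-2.01, -1.933, -0.403]
wrist_force: [-1.9, 1.1, -3.0]
gripper_width: 43.5
grip_force: 64.6
```

Run:
```python
from pk import *
s=monitor.state();print(s['clock'],s['eef_pos'],s['wrist_force'],s['gripper_width'],s['grip_force'],s['qpos'])
to(*place([645.7,264.6],90,lift=100));to(*place([645.7,264.6],90,lift=15))
```

```text
17.05 [645.89387942 269.90754618 164.99402503] [-1.86765843  1.08000234 -2.96379546] 43.52364105777129 64.57658529281616 [ 0.07964798  0.56709215 -0.52035219  1.69170728 -0.19232699  0.81903585
 -0.26851449]
shift m [-0.0015 -0.0002 -0.0055] turn [-0.0112  0.3544 -0.0463] deg 20.5
shift m [-0.037   0.0028  0.0717] turn [-0.0112  0.3544 -0.0463] deg 20.5
```

Call:
{"fn": "move_arm", "kwargs": {
  "plan": [
    [0,0,-0.004,-0.003,0.12,-0.015,0.03],
    [-0.001,0,-0.005,-0.007,0.24,-0.03,0.03],
    [-0.0015,0,-0.0055,-0.011,0.354,-0.046,0.03],
    [-0.01,0.001,0.015,-0.011,0.354,-0.046,0.03],
    [-0.019,0.0015,0.034,-0.011,0.354,-0.046,0.03],
    [-0.028,0.002,0.053,-0.011,0.354,-0.046,0.03],
    [-0.037,0.003,0.0717,-0.011,0.354,-0.046,0.03],
    [-0.037,0.003,0.0717,-0.011,0.354,-0.046,0.03],
    [-0.037,0.003,0.0717,-0.011,0.354,-0.046,0.03]
  ]
}}

```text
clock: 17.8
eef_pos: [643.6, 261.1, 82.8]
tcp_rot: [-1.768, -1.759, -0.718]
wrist_force: [1.1, -0.2, -1.7]
gripper_width: 43.3
grip_force: 64.6
```

Run:
```python
from pk import *
s=monitor.state();print(s['clock'],s['eef_pos'],s['wrist_force'],s['gripper_width'],s['grip_force'],s['qpos'])
to(*place([645.7,264.6],90,lift=2))
w=shot('wrist');t=shot('side')
c=cv2.resize(t[190:310,190:350],(560,420),interpolation=cv2.INTER_CUBIC)
cv2.imwrite('pics/b1.png',c[:,:,::-1])
```

```text
17.8 [643.57132898 261.10940984  82.78106818] [ 1.06737157 -0.16351268 -1.67814152] 43.30920647958137 64.60838556289673 [ 0.39281841  0.81531135 -0.75307419  1.78928773 -0.4394298   0.6132812
  0.20213156]
shift m [-0.0043  0.0022  0.0118] turn [-0.0026  0.0074 -0.0061] deg 0.6
```

View pics/b1.png

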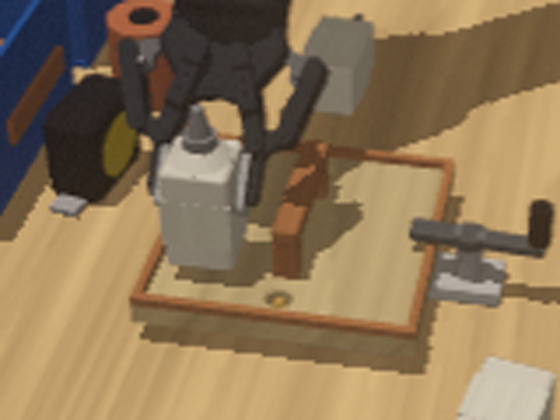

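Call:
{"fn": "move_arm", "kwargs": {
  "plan": [
    [-0.001,0.0005,0.003,0,0.003,0,0.03],
    [-0.002,0.001,0.006,0,0.006,0,0.03],
    [-0.003,0.0015,0.009,0,0.007,0,0.03],
    [-0.0043,0.002,0.0115,0,0.007,0,0.03],
    [-0.0043,0.002,0.0115,0,0.007,0,0.03],
    [-0.0043,0.002,0.0115,0,0.007,0,0.03]
  ]
}}

```text
clock: 18.4
eef_pos: [646.3, 265.9, 72.3]
tcp_rot: [-1.763, -1.756, -0.726]
wrist_force: [-0.1, -0.3, -0.5]
gripper_width: 43.4
grip_force: 64.8
```

Run:
```python
from pk import *
s=monitor.state();print(s['clock'],s['eef_pos'],s['wrist_force'],s['gripper_width'],s['grip_force'])
r=R.from_rotvec(s['tcp_rot']);print('up in tool',r.inv().apply([0,0,1]).round(3))
```

```text
18.4 [646.30915051 265.9402754   72.34503403] [-0.11712103 -0.34792557 -0.48692788] 43.38232248143834 64.78401303291321
up in tool [ 0.706 -0.004 -0.708]
```

Call:
{"fn": "move_arm", "kwargs": {
  "plan": [
    [-0.0007,0,0.0007,0,0,0,0.03],
    [-0.0014,0,0.0014,0,0,0,0.03],
    [-0.0014,0,0.0014,0,0,0,0.03]
  ]
}}

```text
clock: 18.65
eef_pos: [646.3, 266.0, 72.1]
tcp_rot: [-1.762, -1.756, -0.727]
wrist_force: [-9.0, -11.8, 24.9]
gripper_width: 43.6
grip_force: 67.9
```

Call:
{"fn": "move_arm", "kwargs": {
  "plan": [
    [0.001,0,-0.001,0,0,0,0.03],
    [0.001,0,-0.001,0,0,0,0.052],
    [0.001,0,-0.001,0,0,0,0.052],
    [0.001,0,-0.001,0,0,0,0.052],
    [0.001,0,-0.001,0,0,0,0.052],
    [0.001,0,-0.011,0,0,0,0.052],
    [0.001,0,-0.026,0,0,0,0.052],
    [0.001,0,-0.046,0,0,0,0.052],
    [0.001,0,-0.076,0,0,0,0.052],
    [0.001,0,-0.116,0,0,0,0.065]
  ]
}}

```text
clock: 19.48
eef_pos: [645.1, 184.3, 153.9]
tcp_rot: [-1.761, -1.756, -0.724]
wrist_force: [0.2, 0.2, 0.8]
gripper_width: 62.4
grip_force: 0.0
```

Run:
```python
from pk import *
s=monitor.state();print(s['clock'],s['eef_pos'],s['wrist_force'],s['gripper_width'],s['qpos'])
im=imaging.capture('side')
T=[(round(d['score'],2),np.argwhere(d['pixels']).mean(0)[::-1].round(),cv2.boundingRect(d['pixels'].astype(np.uint8))) for d in trace('bottle1','side')]
print(T);print(proj('side',[[645.7,264,29],[645.7,264,139]]))
P,r=pick([433.8,328.5],79.2,130);print(P);to(P+[0,0,100],r)
```

```text
19.4833 [645.10060824 184.31356508 153.94862493] [0.15678752 0.22513402 0.82550257] 62.3978756570273 [ 0.52367037  0.71382005 -0.76643852  1.76433256 -0.44191171  0.79502297
  0.21820802]
[(0.93, array([286., 208.]), (275, 195, 22, 28)), (0.9, array([332., 142.]), (320, 134, 28, 17)), (0.87, array([379., 177.]), (368, 166, 23, 23)), (0.83, array([398., 320.]), (381, 297, 34, 51)), (0.77, array([332., 314.]), (317, 292, 32, 49)), (0.73, array([247., 251.]), (234, 226, 26, 46)), (0.69, array([285., 382.]), (270, 362, 34, 38)), (0.63, array([374., 155.]), (363, 146, 23, 20)), (0.47, array([330., 256.]), (307, 247, 42, 17))]
[[248.78966507 265.5134922 ]
 [246.11093073 225.59286571]]
[458.58436945 458.42421461 112.2670273 ]
shift m [ 0.2362 -0.1935  0.1566] turn [ 0.0028 -1.5627  0.1991] deg 90.3
```

Run:
```python
from pk import *
P,r=pick([433.8,328.5],79.2,130);to(P+[0,0,150],r)
```

```text
shift m [ 0.2715 -0.1934  0.1211] turn [ 0.0028 -1.5627  0.1991] deg 90.3
```

Call:
{"fn": "move_arm", "kwargs": {
  "plan": [
    [0.028,0,-0.028,0,0,0,0.07],
    [0.056,0,-0.056,0,0,0,0.07],
    [0.085,0,-0.085,0,0,0,0.07],
    [0.12,-0.035,-0.05,0,-0.12,0.015,0.07],
    [0.15,-0.07,-0.02,0,-0.24,0.03,0.07],
    [0.18,-0.1,0.02,0,-0.36,0.045,0.07],
    [0.21,-0.13,0.06,0,-0.48,0.06,0.07],
    [0.24,-0.16,0.09,0,-0.6,0.075,0.07],
    [0.26,-0.18,0.11,0,-0.72,0.09,0.07],
    [0.2715,-0.193,0.121,0,-0.84,0.105,0.07]
  ]
}}

```text
clock: 20.42
eef_pos: [517.3, 370.9, 264.1]
tcp_rot: [-2.225, -2.057, -0.079]
wrist_force: [0.0, -0.5, 0.6]
gripper_width: 70.0
grip_force: 0.0
```

Run:
```python
from pk import *
s=monitor.state();print(s['clock'],s['eef_pos'],s['qpos'])
P,r=pick([433.8,328.5],79.2,130);to(P+[0,0,50],r)
```

```text
20.4167 [517.27064801 370.89496353 264.13089412] [-0.22697743  0.3825464  -0.56737579  1.67218533  0.10450503  1.09064729
 -0.87986429]
shift m [ 0.0705 -0.0605  0.1134] turn [-0.0057 -0.8947  0.1253] deg 51.8
```

Call:
{"fn": "move_arm", "kwargs": {
  "plan": [
    [0.0705,-0.0605,0.1134,-0.0057,-0.8947,0.1253,0.07],
    [0.0705,-0.0605,0.1134,-0.0057,-0.8947,0.1253,0.07],
    [0.0705,-0.0605,0.1134,-0.0057,-0.8947,0.1253,0.07],
    [0.0705,-0.0605,0.1134,-0.0057,-0.8947,0.1253,0.07],
    [0.0705,-0.0605,0.1134,-0.0057,-0.8947,0.1253,0.07],
    [0.0705,-0.0605,0.1134,-0.0057,-0.8947,0.1253,0.07],
    [0.0705,-0.0605,0.1134,-0.0057,-0.8947,0.1253,0.07],
    [0.0705,-0.0605,0.1134,-0.0057,-0.8947,0.1253,0.07],
    [0.0705,-0.0605,0.1134,-0.0057,-0.8947,0.1253,0.07],
    [0.0705,-0.0605,0.1134,-0.0057,-0.8947,0.1253,0.07]
  ]
}}

```text
clock: 21.25
eef_pos: [457.9, 459.1, 160.4]
tcp_rot: [1.944, 1.617, -0.805]
wrist_force: [-0.1, -0.7, 0.9]
gripper_width: 69.8
grip_force: 0.0
```

Run:
```python
from pk import *
from go import G
s=monitor.state();print(s['clock'],s['eef_pos'],s['qpos'])
for c in('wrist','top'):
  for k,v in find(c,{'C':G['C']}).items(): print(k,np.round([v[0],v[1],np.degrees(v[2]),v[3]*100],1))
for b in (60,0): to(*pick([434,329],79.2,b))
```

```text
21.25 [457.88026262 459.10076159 160.40172572] [-0.83076497  0.88640975 -0.33956395  1.22032324  0.43352503  1.85218637
 -1.39119426]
C [433.  328.8  78.4  93.6]
C [435.6 330.6  80.   91.8]
shift m [ 3.550e-02 -1.000e-04  1.056e-01] turn [-0.0014 -0.007   0.0033] deg 0.5
shift m [0.0351 0.     0.1656] turn [-0.0014 -0.007   0.0033] deg 0.5
```

Call:
{"fn": "move_arm", "kwargs": {
  "plan": [
    [0.02,0,0.02,0,-0.007,0.003,0.066],
    [0.035,0,0.05,0,-0.007,0.003,0.066],
    [0.035,0,0.08,0,-0.007,0.003,0.066],
    [0.035,0,0.11,0,-0.007,0.003,0.066],
    [0.035,0,0.135,0,-0.007,0.003,0.066],
    [0.035,0,0.15,0,-0.007,0.003,0.066],
    [0.035,0,0.16,0,-0.007,0.003,0.066],
    [0.035,0,0.1655,0,-0.007,0.003,0.066],
    [0.035,0,0.1655,0,-0.007,0.003,0.066]
  ]
}}

```text
clock: 22.2
eef_pos: [440.9, 368.3, 19.4]
tcp_rot: [1.943, 1.608, -0.809]
wrist_force: [-0.5, 0.0, -0.5]
gripper_width: 65.7
grip_force: 0.0
```

Call:
{"fn": "move_arm", "kwargs": {
  "plan": [
    [0,0,0,0,0,0,0.03],
    [0,0,0,0,0,0,0.03],
    [0,0,0,0,0,0,0.03],
    [0,0,0,0,0,0,0.03],
    [0,0,0,0,0,0,0.03],
    [0,0,0,0,0,0,0.03]
  ]
}}

```text
clock: 22.7
eef_pos: [440.8, 370.2, 20.0]
tcp_rot: [1.942, 1.61, -0.807]
wrist_force: [0.7, 2.8, 6.1]
gripper_width: 43.4
grip_force: 61.5
```

Run:
```python
from pk import *
s=monitor.state();print(s['clock'],s['eef_pos'],s['wrist_force'],s['gripper_width'],s['grip_force'],s['qpos'])
```

```text
22.7 [440.78267508 370.19891698  20.04850183] [0.73452384 2.77671607 6.09266955] 43.43814499479478 61.45886778831482 [-0.76451603  0.93898077 -0.329434    1.48365434  0.48040101  1.56408624
 -1.46828514]
```

Call:
{"fn": "move_arm", "kwargs": {
  "plan": [
    [-0.01,0,-0.01,0,0,0,0.03],
    [-0.025,0,-0.025,0,0,0,0.03],
    [-0.045,0,-0.045,0,0,0,0.03],
    [-0.07,0,-0.07,0,0,0,0.03],
    [-0.095,0,-0.095,0,0,0,0.03],
    [-0.12,0,-0.12,0,0,0,0.03],
    [-0.145,0,-0.145,0,0,0,0.03],
    [-0.16,0,-0.16,0,0,0,0.03],
    [-0.165,0,-0.165,0,0,0,0.03]
  ]
}}

```text
clock: 23.45
eef_pos: [441.4, 370.7, 257.4]
tcp_rot: [1.945, 1.61, -0.803]
wrist_force: [0.8, 0.8, -1.2]
gripper_width: 43.1
grip_force: 61.0
```

Run:
```python
from pk import *
s=monitor.state();print(s['clock'],s['eef_pos'],s['wrist_force'],s['gripper_width'],s['grip_force'])
to(*place([645.7,174.6],90,lift=170))
```

```text
23.45 [441.42947442 370.70266308 257.39673858] [ 0.81749536  0.78894191 -1.18683857] 43.05647858337803 60.986759662628174
shift m [-0.0956  0.2369  0.1208] turn [ 8.0000e-04  1.5636e+00 -2.0820e-01] deg 90.4
```

Call:
{"fn": "move_arm", "kwargs": {
  "plan": [
    [-0.01,0.022,0.01,0,0.12,-0.016,0.03],
    [-0.02,0.046,0.022,0,0.24,-0.032,0.03],
    [-0.03,0.07,0.034,0,0.36,-0.048,0.03],
    [-0.04,0.095,0.048,0,0.48,-0.064,0.03],
    [-0.05,0.12,0.06,0,0.6,-0.08,0.03],
    [-0.06,0.145,0.074,0,0.72,-0.096,0.03],
    [-0.07,0.17,0.086,0,0.84,-0.112,0.03],
    [-0.08,0.195,0.1,0,0.96,-0.128,0.03],
    [-0.09,0.22,0.112,0,1.08,-0.144,0.03],
    [-0.0956,0.237,0.121,0,1.2,-0.16,0.03]
  ]
}}

```text
clock: 24.28
eef_pos: [646.9, 173.2, 236.0]
tcp_rot: [-2.037, -1.942, -0.394]
wrist_force: [0.4, 2.4, -1.4]
gripper_width: 43.4
grip_force: 61.1
```

Run:
```python
from pk import *
s=monitor.state();print(s['clock'],s['eef_pos'],s['wrist_force'],s['gripper_width'],s['grip_force'],s['qpos'])
for l in (170,90,15): to(*place([645.7,174.6],90,lift=l))
```

```text
24.2833 [646.9350713  173.2078155  235.98480225] [ 0.39715162  2.36146735 -1.40723397] 43.37419258443088 61.13505005836487 [ 0.24652738  0.47140564 -0.55515103  1.66671241 -0.18736329  0.9787499
 -0.19619415]
shift m [ 0.0041 -0.0014 -0.0019] turn [ 0.002   0.3775 -0.0499] deg 21.8
shift m [-0.0276  0.0006  0.0716] turn [ 0.002   0.3775 -0.0499] deg 21.8
shift m [-0.0573  0.0026  0.1404] turn [ 0.002   0.3775 -0.0499] deg 21.8
```

Call:
{"fn": "move_arm", "kwargs": {
  "plan": [
    [0.002,-0.001,0,0.001,0.12,-0.016,0.03],
    [0.003,-0.001,0,0.001,0.24,-0.032,0.03],
    [0.004,-0.001,-0.002,0.002,0.3775,-0.05,0.03],
    [-0.006,-0.001,0.02,0.002,0.3775,-0.05,0.03],
    [-0.017,0,0.046,0.002,0.3775,-0.05,0.03],
    [-0.028,0.0006,0.0716,0.002,0.3775,-0.05,0.03],
    [-0.038,0.0012,0.095,0.002,0.3775,-0.05,0.03],
    [-0.048,0.002,0.12,0.002,0.3775,-0.05,0.03],
    [-0.0573,0.0026,0.1404,0.002,0.3775,-0.05,0.03],
    [-0.0573,0.0026,0.1404,0.002,0.3775,-0.05,0.03]
  ]
}}

```text
clock: 25.12
eef_pos: [640.8, 177.0, 78.4]
tcp_rot: [-1.762, -1.757, -0.714]
wrist_force: [-1.8, 0.1, -1.7]
gripper_width: 43.6
grip_force: 61.3
```

Run:
```python
from pk import *
s=monitor.state();print(s['clock'],s['eef_pos'],s['wrist_force'],s['gripper_width'],s['grip_force'],s['qpos'])
for l in (5,2): to(*place([645.7,174.6],90,lift=l))
imaging.capture('side');print([cv2.boundingRect(d['pixels'].astype(np.uint8)) for d in trace('bottle1','side')]);print(proj('side',[[645.7,175,44],[645.7,175,154]]))
```

```text
25.1167 [640.82126002 177.00845251  78.39278518] [-1.82027187  0.08404835 -1.68636927] 43.62561753899062 61.28955602645874 [ 0.49301304  0.8067314  -0.70600957  1.78975691 -0.45757023  0.71373246
  0.31566533]
shift m [-0.0034  0.0049  0.0023] turn [-0.0088  0.0043 -0.0065] deg 0.7
shift m [-0.0055  0.005   0.0044] turn [-0.0088  0.0043 -0.0065] deg 0.7
[(363, 145, 23, 21), (268, 362, 37, 38), (369, 166, 22, 23), (234, 225, 26, 48), (381, 297, 34, 51), (248, 201, 23, 44), (320, 133, 31, 18)]
[[258.3557169  236.83864646]
 [256.39787739 197.84420358]]
```

Call:
{"fn": "move_arm", "kwargs": {
  "plan": [
    [0,0.0025,0,0,0,0,0.03],
    [-0.0012,0.005,0.001,-0.008,0.004,-0.006,0.03],
    [-0.0027,0.005,0.002,-0.008,0.004,-0.006,0.03],
    [-0.004,0.005,0.003,-0.008,0.004,-0.006,0.03],
    [-0.004,0.005,0.003,-0.008,0.004,-0.006,0.03],
    [-0.004,0.005,0.003,-0.008,0.004,-0.006,0.03]
  ]
}}

```text
clock: 25.72
eef_pos: [648.1, 176.7, 78.0]
tcp_rot: [-1.76, -1.763, -0.734]
wrist_force: [0.1, 0.5, -2.0]
gripper_width: 43.7
grip_force: 61.3
```

Run:
```python
from pk import *
s=monitor.state();print(s['clock'],s['eef_pos'],s['wrist_force'],s['gripper_width'],s['grip_force'])
to(*place([645.7,174.6],90,lift=2))
```

```text
25.7167 [648.05359536 176.66875987  77.98311011] [ 0.11574323  0.52232963 -1.99522687] 43.71756698186448 61.29293918609619
shift m [-0.005  -0.0024  0.0044] turn [0.0037 0.0004 0.0032] deg 0.3
```

Call:
{"fn": "move_arm", "kwargs": {
  "plan": [
    [-0.0015,-0.001,0.0015,0,0,0,0.03],
    [-0.003,-0.001,0.003,0,0,0,0.03],
    [-0.0042,-0.001,0.0042,0,0,0,0.03],
    [-0.0042,-0.001,0.0042,0,0,0,0.03],
    [-0.0042,-0.001,0.0042,0,0,0,0.03]
  ]
}}

```text
clock: 26.13
eef_pos: [647.0, 176.8, 71.7]
tcp_rot: [-1.76, -1.763, -0.733]
wrist_force: [-0.1, 0.2, -1.7]
gripper_width: 43.7
grip_force: 61.3
```

Call:
{"fn": "move_arm", "kwargs": {
  "plan": [
    [-0.0007,0,0.0007,0,0,0,0.03],
    [-0.0014,0,0.0014,0,0,0,0.03],
    [-0.0014,0,0.0014,0,0,0,0.03]
  ]
}}

```text
clock: 26.38
eef_pos: [647.3, 176.8, 70.5]
tcp_rot: [-1.76, -1.763, -0.734]
wrist_force: [-2.1, -2.0, 5.9]
gripper_width: 43.1
grip_force: 62.0
```

Call:
{"fn": "move_arm", "kwargs": {
  "plan": [
    [0.0003,0,-0.0003,0,0,0,0.03],
    [0.0003,0,-0.0003,0,0,0,0.052],
    [0.0003,0,-0.0003,0,0,0,0.052],
    [0.0003,0,-0.0003,0,0,0,0.052],
    [0.0003,0,-0.0003,0,0,0,0.052],
    [0.0003,0,-0.011,0,0,0,0.052],
    [0.0003,0,-0.026,0,0,0,0.052],
    [0.0003,0,-0.046,0,0,0,0.052],
    [0.0003,0,-0.076,0,0,0,0.052],
    [0.0003,0,-0.116,0,0,0,0.065]
  ]
}}

```text
clock: 27.22
eef_pos: [645.3, 95.4, 152.5]
tcp_rot: [-1.757, -1.763, -0.731]
wrist_force: [0.5, 0.1, -0.5]
gripper_width: 62.7
grip_force: 0.0
```

Run:
```python
from pk import *
s=monitor.state();print(s['clock'],s['eef_pos'],s['wrist_force'],s['gripper_width'],s['qpos'])
imaging.capture('side')
print([cv2.boundingRect(d['pixels'].astype(np.uint8)) for d in trace('bottle1','side')])
P,r=pick([612.3,41.5],-92,130);print(P);to(P+[0,0,60],r)
```

```text
27.2167 [645.33208739  95.35549111 152.46267285] [ 0.52597857  0.12258423 -0.48075024] 62.713657248137004 [ 0.61470168  0.71090976 -0.70633421  1.73881464 -0.44900799  0.90449027
  0.33207853]
[(235, 226, 26, 45), (268, 361, 38, 39), (245, 204, 24, 43), (320, 135, 30, 16), (381, 297, 35, 51), (363, 145, 23, 21), (275, 195, 22, 28), (368, 166, 23, 23), (202, 211, 29, 41)]
[607.68394732 -90.68645381 112.2670273 ]
shift m [-0.1161 -0.0406 -0.139 ] turn [-0.013   0.0034  0.0273] deg 1.7
```

Call:
{"fn": "move_arm", "kwargs": {
  "plan": [
    [-0.02,-0.01,-0.03,0,0,0.01,0.068],
    [-0.04,-0.018,-0.056,0,0,0.02,0.068],
    [-0.06,-0.024,-0.08,-0.01,0.003,0.027,0.068],
    [-0.08,-0.03,-0.105,-0.013,0.003,0.027,0.068],
    [-0.1,-0.036,-0.125,-0.013,0.003,0.027,0.068],
    [-0.116,-0.0406,-0.139,-0.013,0.003,0.027,0.068],
    [-0.116,-0.0406,-0.139,-0.013,0.003,0.027,0.068],
    [-0.116,-0.0406,-0.139,-0.013,0.003,0.027,0.068]
  ]
}}

```text
clock: 27.98
eef_pos: [605.9, -86.7, 168.0]
tcp_rot: [-1.789, -1.731, -0.738]
wrist_force: [0.6, 1.9, 0.5]
gripper_width: 68.0
grip_force: 0.0
```

Run:
```python
from pk import *
from go import G
s=monitor.state();print(s['clock'],s['eef_pos'],s['qpos'])
for c in('wrist','side'):
  for k,v in find(c,{'A':(612,41,np.radians(-92))}).items(): print(k,np.round([v[0],v[1],np.degrees(v[2]),v[3]*100],1))
for b in (130,60,0): to(*pick([612.3,41.5],-92,b))
```

```text
27.9833 [605.88034219 -86.66269348 168.00586669] [ 0.84763465  0.6983721  -0.646749    1.68535391 -0.40051385  1.1232451
  0.46693335]
A [612.6  42.2 -92.7  93.4]
A [613.   44.3 -90.5  90.3]
shift m [-0.0448  0.0022  0.0347] turn [-0.0095 -0.0033  0.0024] deg 0.6
shift m [-0.045   0.0028  0.1047] turn [-0.0095 -0.0033  0.0024] deg 0.6
shift m [-0.0452  0.0034  0.1647] turn [-0.0095 -0.0033  0.0024] deg 0.6
```

Call:
{"fn": "move_arm", "kwargs": {
  "plan": [
    [-0.02,0.001,0.02,-0.005,0,0,0.066],
    [-0.045,0.002,0.05,-0.01,-0.003,0.002,0.066],
    [-0.045,0.003,0.08,-0.01,-0.003,0.002,0.066],
    [-0.045,0.003,0.11,-0.01,-0.003,0.002,0.066],
    [-0.045,0.0034,0.135,-0.01,-0.003,0.002,0.066],
    [-0.045,0.0034,0.15,-0.01,-0.003,0.002,0.066],
    [-0.045,0.0034,0.16,-0.01,-0.003,0.002,0.066],
    [-0.045,0.0034,0.165,-0.01,-0.003,0.002,0.066],
    [-0.045,0.0034,0.165,-0.01,-0.003,0.002,0.066]
  ]
}}

```text
clock: 28.93
eef_pos: [610.9, 0.8, 19.8]
tcp_rot: [-1.795, -1.733, -0.744]
wrist_force: [0.5, 0.3, -0.7]
gripper_width: 66.2
grip_force: 0.0
```

Call:
{"fn": "move_arm", "kwargs": {
  "plan": [
    [0,0,0,0,0,0,0.03],
    [0,0,0,0,0,0,0.03],
    [0,0,0,0,0,0,0.03],
    [0,0,0,0,0,0,0.03],
    [0,0,0,0,0,0,0.03],
    [0,0,0,0,0,0,0.03]
  ]
}}

```text
clock: 29.43
eef_pos: [611.7, -1.4, 20.7]
tcp_rot: [-1.799, -1.732, -0.746]
wrist_force: [-1.4, -3.8, 7.4]
gripper_width: 42.9
grip_force: 61.4
```

Run:
```python
from pk import *
s=monitor.state();print(s['clock'],s['eef_pos'],s['wrist_force'],s['gripper_width'],s['grip_force'],s['qpos'])
r=R.from_rotvec(s['tcp_rot']);print('up in tool',r.inv().apply([0,0,1]).round(3))
```

```text
29.4333 [611.70298715  -1.37193529  20.7162994 ] [-1.4127394  -3.75004733  7.38104491] 42.92906947493321 61.376280784606934 [ 0.73672001  0.88216826 -0.6440737   1.79225139 -0.39671598  0.80271395
  0.51725878]
up in tool [ 0.706  0.002 -0.708]
```

Call:
{"fn": "move_arm", "kwargs": {
  "plan": [
    [0.01,0,-0.01,0,0,0,0.03],
    [0.025,0,-0.025,0,0,0,0.03],
    [0.045,0,-0.045,0,0,0,0.03],
    [0.07,0,-0.07,0,0,0,0.03],
    [0.095,0,-0.095,0,0,0,0.03],
    [0.12,0,-0.12,0,0,0,0.03],
    [0.145,0,-0.145,0,0,0,0.03],
    [0.16,0,-0.16,0,0,0,0.03],
    [0.165,0,-0.165,0,0,0,0.03],
    [0.165,0,-0.165,0,0,0,0.03]
  ]
}}

```text
clock: 30.27
eef_pos: [611.3, -0.2, 255.7]
tcp_rot: [-1.798, -1.736, -0.746]
wrist_force: [-0.6, -0.1, -1.6]
gripper_width: 43.3
grip_force: 61.0
```

Run:
```python
from pk import *
s=monitor.state();print(s['clock'],s['eef_pos'],s['wrist_force'],s['gripper_width'],s['grip_force'],s['qpos'])
to(*place([537.7,174.6],-90,lift=170))
```

```text
30.2667 [ 6.11331285e+02 -2.15275784e-01  2.55716456e+02] [-0.59733308 -0.14417515 -1.5653621 ] 43.29470838572446 61.03194236755371 [ 0.79089541  0.55411487 -0.71554629  1.71499968 -0.47565155  1.12500615
  0.34097617]
shift m [ 0.1094 -0.08    0.1315] turn [ 0.0042 -1.5682 -0.0411] deg 89.9
```

Call:
{"fn": "move_arm", "kwargs": {
  "plan": [
    [0.01,-0.008,0.013,0,-0.12,-0.003,0.03],
    [0.021,-0.016,0.026,0,-0.24,-0.006,0.03],
    [0.032,-0.024,0.039,0,-0.36,-0.01,0.03],
    [0.043,-0.032,0.052,0,-0.48,-0.013,0.03],
    [0.054,-0.04,0.065,0,-0.6,-0.016,0.03],
    [0.065,-0.048,0.078,0,-0.72,-0.02,0.03],
    [0.076,-0.056,0.091,0,-0.84,-0.023,0.03],
    [0.087,-0.064,0.104,0,-0.96,-0.026,0.03],
    [0.098,-0.072,0.118,0,-1.08,-0.03,0.03],
    [0.109,-0.08,0.1315,0,-1.2,-0.033,0.03]
  ]
}}

```text
clock: 31.1
eef_pos: [537.0, 173.5, 237.4]
tcp_rot: [1.996, 1.98, -0.413]
wrist_force: [0.6, -0.5, -2.5]
gripper_width: 43.6
grip_force: 61.1
```

Call:
{"fn": "move_arm", "kwargs": {
  "plan": [
    [0,0,0,0,-0.12,0,0.03],
    [0,0,0,0,-0.24,0,0.03],
    [0,0,0,0,-0.36,0,0.03],
    [0,0,0,0,-0.368,-0.008,0.03],
    [0,0,0,0,-0.368,-0.008,0.03],
    [0,0,0,0,-0.368,-0.008,0.03]
  ]
}}

```text
clock: 31.6
eef_pos: [537.2, 172.3, 236.5]
tcp_rot: [1.765, 1.765, -0.723]
wrist_force: [-0.3, -1.0, -0.6]
gripper_width: 43.3
grip_force: 61.2
```

Run:
```python
from pk import *
s=monitor.state();print(s['clock'],s['eef_pos'],s['wrist_force'],s['gripper_width'],s['grip_force'],s['qpos'])
for l in (170,90,12): to(*place([537.7,174.6],-90,lift=l))
```

```text
31.6 [537.19669655 172.29761668 236.46829382] [-0.34120739 -0.96601347 -0.55507106] 43.34753810342933 61.20490550994873 [-0.40981411  0.55511895 -0.45540066  1.67612159  0.69552287  1.64990255
 -1.07895596]
shift m [-0.0016  0.0005 -0.0025] turn [ 0.0002 -0.0077 -0.0003] deg 0.4
shift m [0.0546 0.0005 0.0545] turn [ 0.0002 -0.0077 -0.0003] deg 0.4
shift m [0.1093 0.0004 0.1101] turn [ 0.0002 -0.0077 -0.0003] deg 0.4
```

Call:
{"fn": "move_arm", "kwargs": {
  "plan": [
    [0.014,0.0005,0.014,0,-0.007,0,0.03],
    [0.03,0.0005,0.03,0,-0.007,0,0.03],
    [0.046,0.0005,0.046,0,-0.007,0,0.03],
    [0.062,0.0005,0.062,0,-0.007,0,0.03],
    [0.078,0.0005,0.078,0,-0.007,0,0.03],
    [0.092,0.0005,0.092,0,-0.007,0,0.03],
    [0.102,0.0005,0.103,0,-0.007,0,0.03],
    [0.109,0.0005,0.11,0,-0.007,0,0.03],
    [0.109,0.0005,0.11,0,-0.007,0,0.03],
    [0.109,0.0005,0.11,0,-0.007,0,0.03]
  ]
}}

```text
clock: 32.43
eef_pos: [538.4, 172.6, 83.0]
tcp_rot: [1.761, 1.758, -0.728]
wrist_force: [-0.9, 0.3, -0.9]
gripper_width: 43.1
grip_force: 61.2
```

Call:
{"fn": "move_arm", "kwargs": {
  "plan": [
    [0.0015,0,0.0015,0,0,0,0.03],
    [0.003,0,0.003,0,0,0,0.03],
    [0.0045,0,0.0045,0,0,0,0.03],
    [0.006,0,0.006,0,0,0,0.03],
    [0.006,0,0.006,0,0,0,0.03],
    [0.006,0,0.006,0,0,0,0.03]
  ]
}}

```text
clock: 32.93
eef_pos: [538.0, 173.0, 74.0]
tcp_rot: [1.759, 1.758, -0.728]
wrist_force: [0.5, 0.3, -0.6]
gripper_width: 43.3
grip_force: 61.2
```

Run:
```python
from pk import *
s=monitor.state();print(s['clock'],s['eef_pos'],s['wrist_force'],s['gripper_width'],s['grip_force'],s['qpos'])
for l in (2,): to(*place([537.7,174.6],-90,lift=l))
```

```text
32.9333 [538.04783099 173.00327555  73.96857624] [ 0.52599298  0.28635738 -0.57068364] 43.296645573273906 61.20211601257324 [-0.44019828  0.76723229 -0.42057695  1.73628743  0.77677556  1.46393764
 -1.25367448]
shift m [ 0.0018 -0.0004  0.0019] turn [ 0.0013  0.0012 -0.0012] deg 0.1
```

Call:
{"fn": "move_arm", "kwargs": {
  "plan": [
    [0.0007,0,0.0007,0,0,0,0.03],
    [0.0014,0,0.0014,0,0,0,0.03],
    [0.0014,0,0.0014,0,0,0,0.03]
  ]
}}

```text
clock: 33.18
eef_pos: [538.2, 173.1, 73.0]
tcp_rot: [1.759, 1.757, -0.728]
wrist_force: [-1.8, 1.4, 11.7]
gripper_width: 43.5
grip_force: 62.1
```

Contact. Release and retract, then D.

Call:
{"fn": "move_arm", "kwargs": {
  "plan": [
    [-0.0005,0,-0.0005,0,0,0,0.03],
    [-0.0005,0,-0.0005,0,0,0,0.052],
    [-0.0005,0,-0.0005,0,0,0,0.052],
    [-0.0005,0,-0.0005,0,0,0,0.052],
    [-0.0005,0,-0.0005,0,0,0,0.052],
    [-0.0005,0,-0.011,0,0,0,0.052],
    [-0.0005,0,-0.026,0,0,0,0.052],
    [-0.0005,0,-0.046,0,0,0,0.052],
    [-0.0005,0,-0.076,0,0,0,0.052],
    [-0.0005,0,-0.116,0,0,0,0.065]
  ]
}}

```text
clock: 34.02
eef_pos: [537.5, 254.8, 155.3]
tcp_rot: [1.759, 1.757, -0.731]
wrist_force: [-0.2, 0.6, -0.1]
gripper_width: 62.8
grip_force: 0.0
```

Call:
{"fn": "move_arm", "kwargs": {
  "plan": [
    [-0.02,0,-0.02,0,0,0,0.07],
    [-0.05,0,-0.05,0,0,0,0.07],
    [-0.08,0,-0.08,0,0,0,0.07],
    [-0.09,0,-0.09,0,0.1,0,0.07],
    [-0.09,0,-0.09,0,0.22,0,0.07],
    [-0.09,0,-0.09,0,0.34,0,0.07],
    [-0.09,0,-0.09,0,0.46,0,0.07],
    [-0.09,0,-0.09,0,0.58,0,0.07],
    [-0.09,0,-0.09,0,0.7,0,0.07],
    [-0.09,0,-0.09,0,0.785,0,0.07]
  ]
}}

```text
clock: 34.85
eef_pos: [538.3, 255.4, 284.2]
tcp_rot: [2.221, 2.221, 0.012]
wrist_force: [0.5, -0.9, 0.1]
gripper_width: 69.8
grip_force: 0.0
```

Run:
```python
from pk import *
from go import G
s=monitor.state();print(s['clock'],s['eef_pos'],s['wrist_force'],s['gripper_width'],s['qpos'])
for c in ('side','top'):
    im=imaging.capture(c);print([cv2.boundingRect(d['pixels'].astype(np.uint8)) for d in trace('bottle1',c) if im[d['pixels']].mean(0)[1]>110],proj(c,[[537.7,174,29],[537.7,174,139]]).round())
    if c=='top':
        for k,v in find(c,{'D':G['D']},im).items(): print(k,np.round([v[0],v[1],np.degrees(v[2]),v[3]*100],1))
P,r=pick([404,-336],-116.5,130);print(P);to(P+[0,0,120],r)
```

```text
34.85 [538.26392413 255.37135442 284.15943947] [ 0.53422283 -0.90726619  0.07805391] 69.79379340233159 [-0.04240632  0.31930222 -0.63066908  1.71488738  0.20219727  1.16526169
 -0.7280904 ]
[(291, 208, 22, 45), (245, 204, 24, 43), (234, 225, 26, 49), (363, 146, 23, 19)] [[303. 247.]
 [303. 208.]]
[(267, 154, 17, 17), (267, 189, 16, 15), (428, 236, 28, 21)] [[276. 197.]
 [273. 196.]]
D [ 407.4 -338.  -120.2   81.9]
[ 344.98274167 -454.37030764  112.2670273 ]
shift m [-0.7098 -0.1935  0.0515] turn [-0.1796  0.773   0.4408] deg 52.0
```

Call:
{"fn": "move_arm", "kwargs": {
  "plan": [
    [-0.03,0,0,0,0,0,0.07],
    [-0.07,0,0,0,0,0,0.07],
    [-0.11,0,0,0,0,0,0.07],
    [-0.15,0,0,0,0,0,0.07],
    [-0.19,0,0,0,0,0,0.07],
    [-0.23,0,0,0,0,0,0.07],
    [-0.27,0,0,0,0,0,0.07],
    [-0.31,0,0,0,0,0,0.07],
    [-0.35,0,0,0,0,0,0.07],
    [-0.39,-0.02,0,0,0,0,0.07]
  ]
}}

```text
clock: 35.93
eef_pos: [521.1, -132.7, 282.1]
tcp_rot: [2.216, 2.224, 0.0]
wrist_force: [-0.2, -0.0, -0.0]
gripper_width: 70.2
grip_force: 0.0
```

Run:
```python
from pk import *
from go import G
s=monitor.state();print(s['clock'],s['eef_pos'],s['qpos'])
P,r=pick([404,-336],-116.5,130);to(P+[0,0,80],r)
for c in('wrist','top'):
  for k,v in find(c,{'D':(404,-336,np.radians(-116.5))}).items(): print(k,np.round([v[0],v[1],np.degrees(v[2]),v[3]*100],1))
```

```text
35.9333 [ 521.05639236 -132.68871149  282.06497902] [ 0.51376919  0.19448675 -0.4381692   1.8454542   0.0926503   1.11978519
  0.04618048]
shift m [-0.3209 -0.1774  0.09  ] turn [-0.1814  0.7719  0.4425] deg 52.0
D [ 425.4 -348.7 -109.4   22.4]
D [ 407.7 -338.  -121.1   88. ]
```

Call:
{"fn": "move_arm", "kwargs": {
  "plan": [
    [-0.036,-0.02,0.01,-0.02,0.086,0.05,0.07],
    [-0.072,-0.04,0.02,-0.04,0.17,0.1,0.07],
    [-0.108,-0.06,0.03,-0.06,0.26,0.15,0.07],
    [-0.144,-0.08,0.04,-0.08,0.34,0.2,0.07],
    [-0.18,-0.1,0.05,-0.1,0.43,0.25,0.07],
    [-0.215,-0.12,0.06,-0.12,0.515,0.3,0.07],
    [-0.25,-0.14,0.07,-0.14,0.6,0.345,0.07],
    [-0.285,-0.16,0.08,-0.16,0.69,0.395,0.07],
    [-0.321,-0.177,0.09,-0.181,0.772,0.4425,0.07],
    [-0.321,-0.177,0.09,-0.181,0.772,0.4425,0.07]
  ]
}}

```text
clock: 36.97
eef_pos: [336.9, -458.7, 185.2]
tcp_rot: [-2.198, -1.333, -0.912]
wrist_force: [-2.2, 1.3, -1.5]
gripper_width: 69.9
grip_force: 0.0
```

Call:
{"fn": "move_arm", "kwargs": {
  "plan": [
    [0,0,0,0,0,0,0.068],
    [0,0,0,0,0,0,0.068]
  ]
}}

```text
clock: 37.13
eef_pos: [344.1, -452.3, 191.5]
tcp_rot: [-2.193, -1.356, -0.91]
wrist_force: [1.4, 0.5, 0.3]
gripper_width: 67.8
grip_force: 0.0
```

Run:
```python
from pk import *
from go import G
s=monitor.state();print(s['clock'],s['eef_pos'],s['qpos'])
for k,v in find('wrist',{'D':(404,-336,np.radians(-116.5))}).items(): print(k,np.round([v[0],v[1],np.degrees(v[2]),v[3]*100],1))
for b in(130,60,0): to(*pick([404,-336],-117.5,b))
```

```text
37.1333 [ 344.06229415 -452.29226091  191.5295223 ] [ 1.26043078  0.62018876 -0.18549455  1.63678338 -0.51373507  1.42512989
  0.83654696]
D [ 405.  -335.8 -119.4   91.1]
shift m [-0.0587 -0.0009  0.0557] turn [-0.0125 -0.0002  0.0139] deg 1.1
shift m [-0.0587  0.      0.1257] turn [-0.0125 -0.0002  0.0139] deg 1.1
shift m [-0.0587  0.0008  0.1856] turn [-0.0125 -0.0002  0.0139] deg 1.1
```

Run:
```python
from pk import *
for b in(60,0): to(*pick([405,-336.6],-118.8,b))
```

```text
shift m [-0.0587 -0.0007  0.1256] turn [-0.0285 -0.0003  0.03  ] deg 2.4
shift m [-0.0587  0.001   0.1856] turn [-0.0285 -0.0003  0.03  ] deg 2.4
```

Call:
{"fn": "move_arm", "kwargs": {
  "plan": [
    [-0.025,0,0.025,-0.015,0,0.015,0.066],
    [-0.05,0,0.055,-0.028,0,0.03,0.066],
    [-0.0587,0,0.09,-0.028,0,0.03,0.066],
    [-0.0587,-0.0005,0.12,-0.028,0,0.03,0.066],
    [-0.0587,0,0.145,-0.028,0,0.03,0.066],
    [-0.0587,0.0005,0.165,-0.028,0,0.03,0.066],
    [-0.0587,0.001,0.178,-0.028,0,0.03,0.066],
    [-0.0587,0.001,0.1856,-0.028,0,0.03,0.066],
    [-0.0587,0.001,0.1856,-0.028,0,0.03,0.066]
  ]
}}

```text
clock: 37.98
eef_pos: [384.6, -372.3, 19.8]
tcp_rot: [-2.23, -1.316, -0.923]
wrist_force: [0.1, -0.7, 0.4]
gripper_width: 66.0
grip_force: 0.0
```

Call:
{"fn": "move_arm", "kwargs": {
  "plan": [
    [0,0,0,0,0,0,0.03],
    [0,0,0,0,0,0,0.03],
    [0,0,0,0,0,0,0.03],
    [0,0,0,0,0,0,0.03],
    [0,0,0,0,0,0,0.03],
    [0,0,0,0,0,0,0.03]
  ]
}}

```text
clock: 38.48
eef_pos: [383.4, -375.2, 20.6]
tcp_rot: [-2.234, -1.313, -0.925]
wrist_force: [-1.7, -0.4, 5.9]
gripper_width: 43.4
grip_force: 60.8
```

Run:
```python
from pk import *
s=monitor.state();print(s['clock'],s['eef_pos'],s['wrist_force'],s['gripper_width'],s['grip_force'],s['qpos'])
r=R.from_rotvec(s['tcp_rot']);print('up in tool',r.inv().apply([0,0,1]).round(3))
```

```text
38.4833 [ 383.44777412 -375.15830055   20.61591668] [-1.68499754 -0.3561562   5.92351498] 43.393346968391235 60.830193758010864 [ 1.2067925   0.78396245 -0.2334134   1.83074531 -0.59451947  1.04779349
  0.9349979 ]
up in tool [ 0.707  0.    -0.708]
```

Call:
{"fn": "move_arm", "kwargs": {
  "plan": [
    [0.01,0,-0.01,0,0,0,0.03],
    [0.025,0,-0.025,0,0,0,0.03],
    [0.045,0,-0.045,0,0,0,0.03],
    [0.07,0,-0.07,0,0,0,0.03],
    [0.095,0,-0.095,0,0,0,0.03],
    [0.12,0,-0.12,0,0,0,0.03],
    [0.145,0,-0.145,0,0,0,0.03],
    [0.16,0,-0.16,0,0,0,0.03],
    [0.165,0,-0.165,0,0,0,0.03],
    [0.165,0,-0.165,0,0,0,0.03]
  ]
}}

```text
clock: 39.32
eef_pos: [383.8, -374.8, 255.4]
tcp_rot: [-2.236, -1.316, -0.924]
wrist_force: [0.4, -0.6, -1.9]
gripper_width: 43.3
grip_force: 60.7
```

Run:
```python
from pk import *
s=monitor.state();print(s['clock'],s['eef_pos'],s['wrist_force'],s['gripper_width'],s['grip_force'],s['qpos'])
to([540,-130,260],down(0))
```

```text
39.3167 [ 383.77862876 -374.77933155  255.43190881] [ 0.42146666 -0.61777337 -1.85405295] 43.28606506948964 60.714887380599976 [ 1.20677343  0.45625181 -0.23069048  1.75571203 -0.59130469  1.38457944
  0.71978691]
shift m [0.2087 0.0176 0.2012] turn [ 0.2004 -0.765  -0.4804] deg 53.0
```

Call:
{"fn": "move_arm", "kwargs": {
  "plan": [
    [0.022,0.002,0.021,0.02,-0.08,-0.05,0.03],
    [0.045,0.004,0.043,0.042,-0.16,-0.1,0.03],
    [0.068,0.006,0.065,0.063,-0.24,-0.15,0.03],
    [0.09,0.008,0.087,0.084,-0.32,-0.2,0.03],
    [0.113,0.01,0.11,0.106,-0.4,-0.25,0.03],
    [0.136,0.012,0.132,0.13,-0.49,-0.31,0.03],
    [0.16,0.014,0.154,0.152,-0.58,-0.365,0.03],
    [0.182,0.016,0.176,0.175,-0.67,-0.42,0.03],
    [0.2,0.0175,0.193,0.19,-0.73,-0.46,0.03],
    [0.2087,0.0176,0.2012,0.2,-0.765,-0.48,0.03]
  ]
}}

```text
clock: 40.15
eef_pos: [541.3, -124.3, 257.7]
tcp_rot: [-2.21, -2.229, 0.0]
wrist_force: [-1.2, 0.0, -1.5]
gripper_width: 43.3
grip_force: 60.8
```

Run:
```python
from pk import *
s=monitor.state();print(s['clock'],s['eef_pos'],s['wrist_force'],s['gripper_width'],s['grip_force'],s['qpos'])
to(*place([537.7,264.6],-90,lift=175))
```

```text
40.15 [ 541.25914721 -124.30801263  257.69986842] [-1.23107136  0.03330416 -1.48207885] 43.31871046098956 60.79740643501282 [ 0.46680582  0.24674997 -0.41841239  1.83631169  0.11085743  1.08336015
  0.0160137 ]
shift m [ 3.872e-01 -2.000e-04  1.400e-02] turn [ 0.0018 -0.787   0.0088] deg 45.1
```

Call:
{"fn": "move_arm", "kwargs": {
  "plan": [
    [0.03,0,0,0,-0.06,0,0.03],
    [0.07,0,0.001,0,-0.14,0,0.03],
    [0.11,0,0.003,0,-0.22,0.002,0.03],
    [0.15,0,0.005,0,-0.3,0.004,0.03],
    [0.19,0,0.007,0,-0.38,0.004,0.03],
    [0.23,0,0.009,0,-0.46,0.005,0.03],
    [0.27,0,0.01,0,-0.55,0.006,0.03],
    [0.31,0,0.011,0,-0.64,0.007,0.03],
    [0.35,0,0.013,0,-0.73,0.008,0.03],
    [0.387,0,0.014,0.002,-0.787,0.009,0.03]
  ]
}}

```text
clock: 40.98
eef_pos: [538.4, 260.7, 243.5]
tcp_rot: [1.763, 1.754, -0.737]
wrist_force: [1.5, 0.2, -0.9]
gripper_width: 43.7
grip_force: 61.0
```

Call:
{"fn": "move_arm", "kwargs": {
  "plan": [
    [0,0,0,0,0,0,0.03],
    [0,0,0,0,0,0,0.03],
    [0,0,0,0,0,0,0.03]
  ]
}}

```text
clock: 41.23
eef_pos: [539.6, 257.5, 244.2]
tcp_rot: [1.769, 1.756, -0.734]
wrist_force: [0.3, -0.7, -1.6]
gripper_width: 43.8
grip_force: 61.1
```

Run:
```python
from pk import *
s=monitor.state();print(s['clock'],s['eef_pos'],s['wrist_force'],s['gripper_width'],s['grip_force'],s['qpos'])
for l in (12,): to(*place([537.7,264.6],-90,lift=l))
im=imaging.capture('side');print([cv2.boundingRect(d['pixels'].astype(np.uint8)) for d in trace('bottle1','side') if im[d['pixels']].mean(0)[1]>110]);z=s['eef_pos'][2]+5.7-46
print(proj('side',[[537.7,264,z],[537.7,264,z+110]]))
```

```text
41.2333 [539.63359588 257.53075213 244.24917767] [ 0.25663486 -0.68070158 -1.5728437 ] 43.84005470960145 61.14843249320984 [-0.49630042  0.64404753 -0.49081488  1.51881987  0.67953294  1.76995583
 -1.13100645]
shift m [ 0.1189 -0.0017  0.1115] turn [-0.0071 -0.001  -0.0044] deg 0.5
[(282, 187, 26, 25), (246, 205, 24, 43), (235, 225, 26, 47), (291, 212, 22, 41)]
[[296.25143885 204.95786198]
 [296.45229601 156.06692349]]
```

Call:
{"fn": "move_arm", "kwargs": {
  "plan": [
    [0.015,-0.0017,0.009,-0.007,0,-0.004,0.03],
    [0.032,-0.0017,0.025,-0.007,0,-0.004,0.03],
    [0.049,-0.0017,0.042,-0.007,0,-0.004,0.03],
    [0.066,-0.0017,0.059,-0.007,0,-0.004,0.03],
    [0.083,-0.0017,0.076,-0.007,0,-0.004,0.03],
    [0.099,-0.0017,0.092,-0.007,0,-0.004,0.03],
    [0.111,-0.0017,0.104,-0.007,0,-0.004,0.03],
    [0.119,-0.0017,0.1115,-0.007,0,-0.004,0.03],
    [0.119,-0.0017,0.1115,-0.007,0,-0.004,0.03],
    [0.119,-0.0017,0.1115,-0.007,0,-0.004,0.03]
  ]
}}

```text
clock: 42.17
eef_pos: [538.4, 263.4, 83.1]
tcp_rot: [1.763, 1.759, -0.726]
wrist_force: [0.2, 0.8, -0.7]
gripper_width: 43.5
grip_force: 61.1
```

Call:
{"fn": "move_arm", "kwargs": {
  "plan": [
    [0.0015,0,0.0015,0,0,0,0.03],
    [0.003,0,0.003,0,0,0,0.03],
    [0.0045,0,0.0045,0,0,0,0.03],
    [0.006,0,0.006,0,0,0,0.03],
    [0.006,0,0.006,0,0,0,0.03],
    [0.006,0,0.006,0,0,0,0.03]
  ]
}}

```text
clock: 42.67
eef_pos: [538.2, 263.7, 74.3]
tcp_rot: [1.763, 1.759, -0.725]
wrist_force: [-0.7, 0.2, -1.3]
gripper_width: 43.3
grip_force: 61.1
```

Run:
```python
from pk import *
s=monitor.state();print(s['clock'],s['eef_pos'],s['wrist_force'],s['gripper_width'],s['grip_force'])
to(*place([537.7,264.6],-90,lift=2))
```

```text
42.6667 [538.23085391 263.68041107  74.33542448] [-0.69857207  0.23788297 -1.29700389] 43.26647022429303 61.14834666252136
shift m [ 0.0016 -0.0005  0.0026] turn [ 0.001  -0.0025 -0.0023] deg 0.2
```

Call:
{"fn": "move_arm", "kwargs": {
  "plan": [
    [0.0007,0,0.0007,0,0,0,0.03],
    [0.0014,0,0.0014,0,0,0,0.03],
    [0.0014,0,0.0014,0,0,0,0.03]
  ]
}}

```text
clock: 42.92
eef_pos: [538.3, 263.9, 74.0]
tcp_rot: [1.762, 1.758, -0.725]
wrist_force: [-2.3, 0.9, 17.8]
gripper_width: 43.3
grip_force: 61.5
```

Call:
{"fn": "move_arm", "kwargs": {
  "plan": [
    [0.0005,0,0.0005,0,0,0,0.03],
    [0.0005,0,0.0005,0,0,0,0.03]
  ]
}}

```text
clock: 43.08
eef_pos: [538.3, 263.9, 74.0]
tcp_rot: [1.762, 1.757, -0.725]
wrist_force: [-4.5, 2.1, 24.6]
gripper_width: 43.5
grip_force: 62.0
```

Call:
{"fn": "move_arm", "kwargs": {
  "plan": [
    [-0.001,0,-0.001,0,0,0,0.03],
    [-0.001,0,-0.001,0,0,0,0.052],
    [-0.001,0,-0.001,0,0,0,0.052],
    [-0.001,0,-0.001,0,0,0,0.052],
    [-0.001,0,-0.001,0,0,0,0.052],
    [-0.001,0,-0.011,0,0,0,0.052],
    [-0.001,0,-0.026,0,0,0,0.052],
    [-0.001,0,-0.046,0,0,0,0.052],
    [-0.001,0,-0.076,0,0,0,0.052],
    [-0.001,0,-0.116,0,0,0,0.065]
  ]
}}

```text
clock: 43.92
eef_pos: [537.9, 344.8, 155.4]
tcp_rot: [1.763, 1.758, -0.728]
wrist_force: [1.7, -1.1, 0.2]
gripper_width: 62.5
grip_force: 0.0
```

Call:
{"fn": "move_arm", "kwargs": {
  "plan": [
    [-0.03,0,-0.03,0,0,0,0.065],
    [-0.06,0,-0.06,0,0,0,0.065],
    [-0.09,0,-0.09,0,0,0,0.065],
    [-0.115,0,-0.115,0,0,0,0.065],
    [-0.12,0,-0.12,0,0,0,0.065],
    [-0.12,0,-0.12,0,0,0,0.065],
    [-0.12,0,-0.12,0,0,0,0.065],
    [-0.12,0,-0.12,0,0,0,0.065]
  ]
}}

```text
clock: 44.58
eef_pos: [537.3, 344.7, 323.7]
tcp_rot: [1.762, 1.76, -0.726]
wrist_force: [-1.0, 0.5, -0.8]
gripper_width: 65.2
grip_force: 0.0
```

Run:
```python
from pk import *
s=monitor.state();print(s['clock'],s['eef_pos'],s['wrist_force'])
t=shot('side');w=shot('wrist')
a=cv2.resize(t[180:310,160:360],(540,351),interpolation=cv2.INTER_CUBIC)
b=cv2.resize(w,(400,250))
im=np.zeros((600,560,3),np.uint8);im[:351,:540]=a;im[350:,:400]=b
cv2.imwrite('pics/end.png',im[:,:,::-1])
```

```text
44.5833 [537.32351498 344.72544894 323.67883813] [-0.95006393  0.47144989 -0.81028508]
```

View pics/end.png

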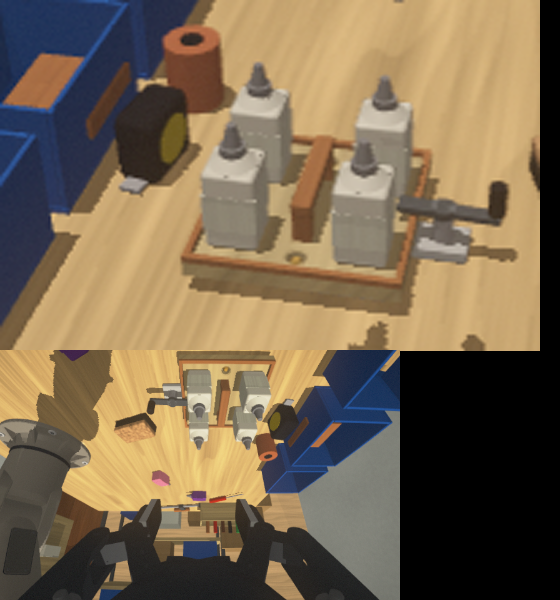

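```bash
python3 -c "
from station import close_job
print(close_job())"
```

```text
the job is handed in; nothing more can be done
None
```

The job is handed in: the tray is seated on both pegs with the latch shut over its rim, all four white glue bottles stand upright in the tray, and the sanding block, paper roll, tape measure and look-alikes were left alone (last checked in the final pictures; the hand-in gave no verdict).

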